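# Gauge the air clamps with spacers and open the air halfway

### The arm

A 6-joint arm with a two-finger parallel gripper is mounted at the origin on a cart in front of the work surface, level with it; the furniture and walls round the work are solid. World frame = base frame: x ahead of the robot, y to its left, z up, the work surface at z = 0. Lengths are in m, angles in rad, forces in N, time in s.
With the tool pointing down it reaches from about 0.225 to 0.875 m from the base axis. Payload 3.4 kg.
Tool frame: the origin (TCP) lies between the finger pads; the fingertips stand 8 mm ahead of it and the grasp point (between the pads) lies 11 mm behind it; z points along the fingers, y is the line along which they close (so a half turn about z gives the same grasp; the last joint's range is limited). The gripper opens to 85 mm and grips with 20 to 120 N. Pads are 22 mm wide; open, the fingers measure 114 mm over their backs; the gripper's body (76 mm by 85 mm) begins 54 mm behind the grasp point. The pads swing forward as they close: fully open they stand 13 mm farther back than shut.
Start: joints at [1.035, 0.276, 1.505, -0, 1.361, -0.121], TCP at [0.232, 0.526, 0.239] pointing down, gripper open.
Joint ranges: [-2.89, 2.89], [-0.75, 2.08], [0.22, 2.7], [-1.18, 4.32], [0.11, 2.71], [-2.7, 2.7]. Speed limits (rad/s): [2.57, 2.57, 3.14, 3.14, 3.14, 3.14].

### API

Orientations are given as a unit quaternion [w, x, y, z].
In Python, from rig import manip gives the robot as it stands.
- The arm moves only by the tool move_arm, never from a script. Its argument "deltas" is a list that holds one entry, the list of rows, each a list of 5 numbers: the shift along the tool's x, y, z normalised to -1 to 1, where 1 is 80 cm, then the turn about the tool's z normalised to -1 to 1, where 1 is 120 degrees, then the closure, from -1 (fully open) to 1 (shut). In form: [[[tx, ty, tz, twist, grip], ...]]. A call has 1 to 12 rows; each row is the pose to reach, as a shift and turn from the pose commanded when the call began, along the tool's axes at that moment; what a row does not reach only later rows make up. A row lasts 1/10 s, in which the tool goes at most 50 mm and 8.59 degrees, less where a joint would pass 70% of its speed; a pose out of reach is approached as far as the arm can. A call with a number of a shift or a turn outside -1 to 1 is refused whole. A call with a gripper value outside its range is refused whole. The fingers move at their own pace and stop on an object; "squeeze" is the grip in N (left out, the last holds). Time passes only in rows, so rows that repeat a pose let the fingers close. It gives the time, the measured TCP pose, the force, the opening and the grip force at its end, in the units of the state.
- manip.get_state(): the state, without advancing time (a new reading comes with each control period).
- manip.get_image(name): name is "side" or "top"; returns the picture (400x640x3 uint8, red, green, blue); there is no depth.
- manip.camera_params(name): a dict with "fx", "fy", "cx", "cy" (pixels), "R" (3x3) and "t" (3): a world point X has camera coordinates R X + t. Camera axes: x right, y down, z forward; pixel columns grow to the right and rows downward; lengths in m; the calibration is good to about 2 mm. A picture is of the moment at which its call begins. camera_params takes no time and is no camera call.
- manip.sign_off(): hands the job in; it is judged then, once.
The state is a dict: "clock": time; "qpos": joint angles; "qd": joint speeds; "effort": joint torques, N m; "position": TCP position; "ee_rot": TCP orientation; "contact_force": force on the tool from outside, world axes, zero at the start; "moment": the same for the moment, N m; "width": finger opening in m; "gripper_force": force on a finger pad.
Only numpy, scipy, OpenCV 4.12 (cv2) and the standard library are available. Lean on these libraries where they do the work, as an engineer would, in place of code of your own. Each camera call takes 0.05 s, during which the arm holds its last target. There are 200 camera calls.

### The job

Each air clamp at the back of the bench needs the thickest of the four spacers that still slips under its pad: find out which by trying them, and leave it lying flat under the pad, pushed straight in to the stop. Put the spacers that no clamp needs flat in the tray, leave the other things on the bench alone, and once every clamp has its spacer, open the air valve halfway, to 45 degrees.

Things in the scene. Friction and masses are not known exactly. Their poses are not given: they have to be found in the camera images.
- clamp_p: Air clamp, may be absent, held down hard (4 kg): bridge, legs 44 mm apart inside (84 over the feet), 62 mm high. Under its bar hangs a black pad 20 mm deep (x), 44 wide (y); the gap from bench to the pad's flat underside is unknown and differs per clamp. Spacers slide in along its +x, on the bench; pad face at x = -10 mm, steel stop behind at x = +10 mm. Origin on the bench under the pad's middle; faces the robot within 0.25 rad.
- clamp_q: Air clamp, may be absent, held down hard (4 kg): bridge, legs 44 mm apart inside (84 over the feet), 62 mm high. Under its bar hangs a black pad 20 mm deep (x), 44 wide (y); the gap from bench to the pad's flat underside is unknown and differs per clamp. Spacers slide in along its +x, on the bench; pad face at x = -10 mm, steel stop behind at x = +10 mm. Origin on the bench under the pad's middle; faces the robot within 0.25 rad.
- clamp_r: Air clamp, may be absent, held down hard (4 kg): bridge, legs 44 mm apart inside (84 over the feet), 62 mm high. Under its bar hangs a black pad 20 mm deep (x), 44 wide (y); the gap from bench to the pad's flat underside is unknown and differs per clamp. Spacers slide in along its +x, on the bench; pad face at x = -10 mm, steel stop behind at x = +10 mm. Origin on the bench under the pad's middle; faces the robot within 0.25 rad.
- clamp_p_seat (a point): Where the spacer's origin lies when it is pushed straight in to the stop of clamp_p: on the bench, 17 mm in front of the clamp's origin (clamp x = -17 mm).
- clamp_q_seat (a point): Where the spacer's origin lies when it is pushed straight in to the stop of clamp_q: on the bench, 17 mm in front of the clamp's origin (clamp x = -17 mm).
- clamp_r_seat (a point): Where the spacer's origin lies when it is pushed straight in to the stop of clamp_r: on the bench, 17 mm in front of the clamp's origin (clamp x = -17 mm).
- spacer_6: Loose steel spacer, 6 mm thick, about 70 g: flat blade 54 x 34 mm (x, y), nose at x = +27 mm, with an upright black fin to hold it by, 12 mm thick (y), from x = -27 to -5 mm, its top 42 mm above the underside. Origin in the middle of the underside, z up. The four spacers differ only in blade thickness: 6, 9, 12 and 15 mm.
- spacer_9: Loose steel spacer, 9 mm thick, about 70 g: flat blade 54 x 34 mm (x, y), nose at x = +27 mm, with an upright black fin to hold it by, 12 mm thick (y), from x = -27 to -5 mm, its top 42 mm above the underside. Origin in the middle of the underside, z up. The four spacers differ only in blade thickness: 6, 9, 12 and 15 mm.
- spacer_12: Loose steel spacer, 12 mm thick, about 70 g: flat blade 54 x 34 mm (x, y), nose at x = +27 mm, with an upright black fin to hold it by, 12 mm thick (y), from x = -27 to -5 mm, its top 42 mm above the underside. Origin in the middle of the underside, z up. The four spacers differ only in blade thickness: 6, 9, 12 and 15 mm.
- spacer_15: Loose steel spacer, 15 mm thick, about 70 g: flat blade 54 x 34 mm (x, y), nose at x = +27 mm, with an upright black fin to hold it by, 12 mm thick (y), from x = -27 to -5 mm, its top 42 mm above the underside. Origin in the middle of the underside, z up. The four spacers differ only in blade thickness: 6, 9, 12 and 15 mm.
- tray: Grey shallow open tray fixed to the bench, 80 x 134 mm (x, y) outside, 72 x 126 mm inside, walls 10 mm high, floor 4 mm thick: room for three spacers side by side, each lying along x, 40 mm apart. Origin in the middle of its underside. Keep clear of the tall fixed hot-air handle in its stand, 0.55 m ahead and 0.07 m to the right of the robot, beside the way from clamps to tray.
- valve: Base of the brass quarter-turn air valve, fixed to the bench, pipe along its x. Origin on the bench, on the handle's upright axis.
- valve_handle (a joint): Turn of the valve's black lever handle about the upright axis, rad: 0 closed (lever points to the valve's -y, across the pipe), 1.571 fully open (lever points to the valve's +x, along the pipe), so it opens counter-clockwise seen from above. Stays where it is left; turning it takes about 0.1 N m.
- valve_grip (a point): Point on the lever 40 mm out from the axis, 56 mm above the bench. The lever is a bar 12 mm thick, 24 mm tall (44 to 68 mm above the bench), reaching 58 mm out from the axis; the valve below it is 30 mm high (its stem 44 mm).
- kapton_roll: Roll of amber tape, 68 mm across, 12 mm high; a bystander, loose, to be left where it is.
- eraser: Small block eraser, 45 x 20 x 12 mm; a bystander, loose, to be left where it is.
- solder_spool: White spool of wire, 51 mm across, 34 mm high; a bystander, loose, to be left where it is.

How it is judged:
By the outcome, as a careful person would: the job done as asked, in the order asked, and still so for the second after the job is handed in, with the robot touching nothing.
Of clamp_p, clamp_q, clamp_r only 1 to 2 are there at a start; the rules pass over those that are not, and their reading is None.
At some moment in a run one of spacer_6, spacer_9, spacer_12, spacer_15 may be knocked a few centimetres aside while the robot is not near it.
Once in a run the grip may slacken for a moment while it holds something.
It also fails if it takes over 210 s, if anything falls off the work surface, if the arm or the gripper's body presses on something with over 40 N, if the wrist force passes 120 N, or if a joint passes its speed limit or range.

## Working session

There is one attempt and no reset: what is moved stays moved. The work goes in short steps, Python scripts to look and compute and a tool call to move; the robot and the scene stay as the last step left them, time stands still between calls to the robot, and variables do not carry over. Pictures are saved under pics/ and viewed, at most 14 in all, crops included, and the job is handed in when it is done.

Besides the shell and the picture viewer there is one more tool, called after "Emit:" in YAML: its name, and indented under it one key for each argument. move_arm: Moves the arm, as the interface text tells. Scaled input: -1 to 1 covers 80 cm each way for a shift and 120 degrees each way for a turn. Its arguments: {"type":"object","properties":{"deltas":{"type":"array","items":{"type":"array","items":{"type":"array","items":{"type":"number","minimum":-1,"maximum":1}}}},"squeeze":{"type":"number"}},"required":["deltas"]}

```bash
mkdir -p pics; cat > h.py <<'E'
import numpy as np, cv2
from rig import manip
def snap(n,f):
    im=manip.get_image(n); cv2.imwrite('pics/'+f,cv2.cvtColor(im,cv2.COLOR_RGB2BGR)); return im
def px2w(n,u,v,z=0.):
    c=manip.camera_params(n);R=np.array(c['R']);t=np.array(c['t'])
    d=R.T@np.array([(u-c['cx'])/c['fx'],(v-c['cy'])/c['fy'],1]);o=-R.T@t
    return o+d*(z-o[2])/d[2]
def w2px(n,X):
    c=manip.camera_params(n);p=np.array(c['R'])@np.array(X)+np.array(c['t'])
    return np.array([c['fx']*p[0]/p[2]+c['cx'],c['fy']*p[1]/p[2]+c['cy']])
E
python3 - <<'E'
from h import *
snap('top','t1.png');snap('side','s1.png')
s=manip.get_state();print(s['clock'],s['position'],s['ee_rot'],s['width'])
for n in('top','side'):
    c=manip.camera_params(n);print(n,c['fx'],-np.array(c['R']).T@np.array(c['t']),np.round(c['R'],3))
E
```

```text
0.1 [0.23150389 0.52582259 0.23854849] [-2.60891245e-04  2.05929072e-01  9.78566579e-01 -7.75158101e-04] 0.08516333472564257
top 432.7936299935603 [0.3187494  0.00868356 1.13430959] [[ 0.008 -0.999  0.035]
 [-0.985 -0.014 -0.173]
 [ 0.173 -0.033 -0.984]]
side 387.2224007340707 [ 0.10997705 -0.78892091  0.52593967] [[ 0.894 -0.448  0.019]
 [-0.199 -0.435 -0.878]
 [ 0.402  0.781 -0.477]]
```

View pics/t1.png

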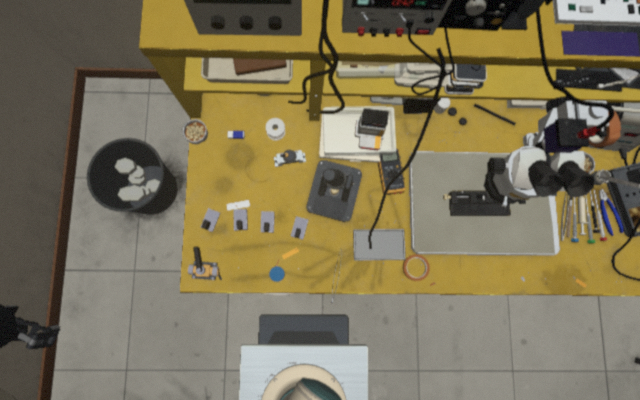

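View pics/s1.png

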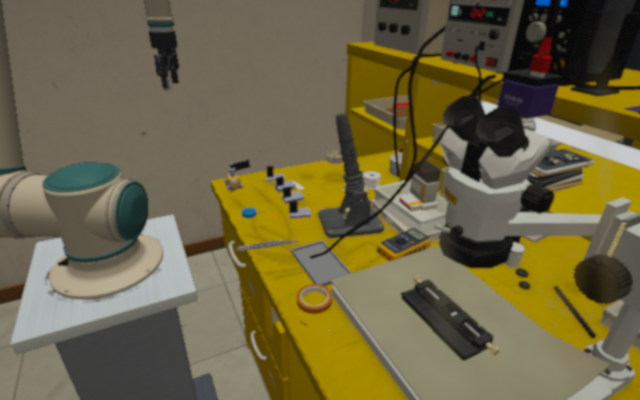

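```bash
python3 - <<'E'
import cv2
a=cv2.imread('pics/t1.png')[105:295,180:420];cv2.imwrite('pics/t1c.png',cv2.resize(a,(758,600),interpolation=cv2.INTER_CUBIC))
b=cv2.imread('pics/s1.png')[140:290,205:405];cv2.imwrite('pics/s1c.png',cv2.resize(b,(800,600),interpolation=cv2.INTER_CUBIC))
E
```

```text
(no output)
```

View pics/t1c.png

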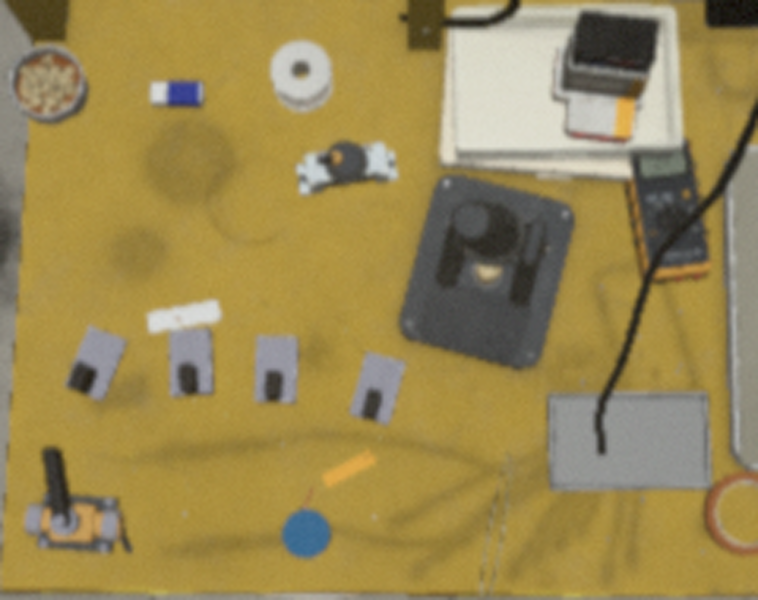

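View pics/s1c.png

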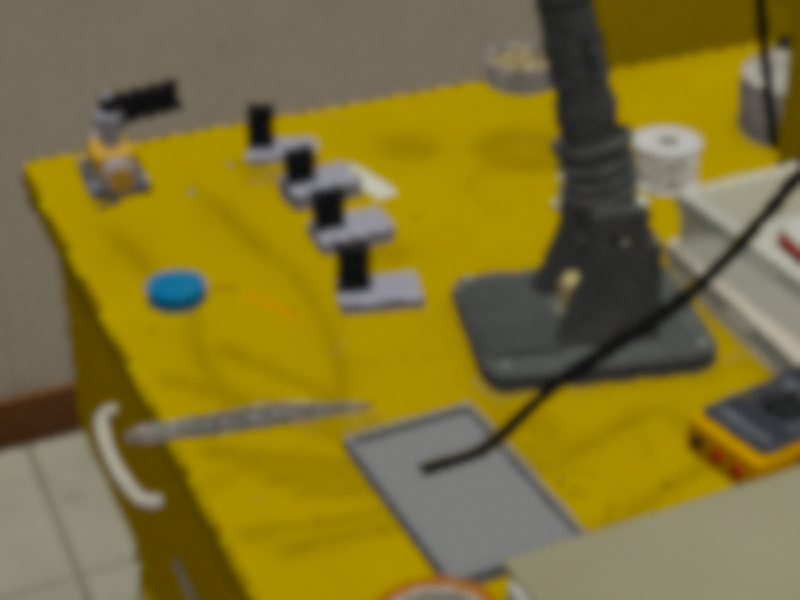

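```bash
cat > loc.py <<'E'
from h import *
def spacers(f,roi=(190,195,330,245)):
    """blade mask -> rectangle on plane z~0.010; direction by dark fin"""
    im=cv2.imread('pics/'+f);x0,y0,x1,y1=roi
    hsv=cv2.cvtColor(im,cv2.COLOR_BGR2HSV)
    m=((hsv[...,1]<75)&(hsv[...,2]>90)&(hsv[...,2]<200))|(im.max(2)<70)
    k=np.zeros_like(m);k[y0:y1,x0:x1]=m[y0:y1,x0:x1]
    n,l,st,ce=cv2.connectedComponentsWithStats(k.astype(np.uint8))
    for i in range(1,n):
        if st[i,4]<60: continue
        v,u=np.where(l==i)
        dark=im[v,u].max(1)<90
        P=np.array([px2w('top',a,b,.010)[:2] for a,b in zip(u,v)])
        r=cv2.minAreaRect(P.astype(np.float32)*1000)
        print('px',np.round(ce[i],1),st[i,4],'rect',np.round(r[0],1),np.round(r[1],1),round(r[2],1),'fin',np.round(px2w('top',u[dark].mean(),v[dark].mean(),.035)[:2]*1000,1) if dark.any() else 0)
E
python3 - <<'E'
from loc import *
spacers('t1.png')
q=lambda cx,cy:(180+cx*240/758,105+cy*190/600)
for n,c,z in [('clamp left foot out',(305,190),.0),('clamp left foot',(305,178),.01),('clamp right foot',(388,163),.01),('clamp knob',(346,160),.062),
 ('tray NW',(550,394),.01),('NE',(708,393),.01),('SW',(549,489),.01),('SE',(708,490),.01),
 ('valve stem',(67,521),.06),('lever end',(52,452),.056),('pipeL',(33,520),.015),('pipeR',(118,520),.015),('spool',(300,68),.034),('eraser',(177,94),.012),('white',(183,316),0.)]:
    print(n,np.round(px2w('top',*q(*c),z)*1000))
# cable end triangulation
for z in np.arange(0,.5,.05):
    p=px2w('top',370,247,z); print(round(z,2),np.round(p,3),np.round(w2px('side',p)))
E
```

```text
px [240.  218.2] 276 rect [467.4 174.5] [58.7 39.2] 6.5 fin [448.2 169.9]
px [210.3 219.2] 262 rect [463.3 250.4] [34.5 55. ] 71.0 fin [447.9 254.2]
px [267.2 220.8] 260 rect [460.3 101.4] [55.1 34.1] 0.8 fin [443.6 101.8]
px [299.2 227.1] 256 rect [446.   18.5] [34.1 53.9] 75.2 fin [429.   22.1]
clamp left foot out [614.  82.   0.]
clamp left foot [622.  81.  10.]
clamp right foot [637.  11.  10.]
clamp knob [624.  45.  62.]
tray NW [ 441. -125.   10.]
NE [ 444. -257.   10.]
SW [ 363. -124.   10.]
SE [ 364. -255.   10.]
valve stem [333. 254.  60.]
lever end [386. 270.  56.]
pipeL [334. 292.  15.]
pipeR [335. 224.  15.]
spool [711.  86.  34.]
eraser [694. 192.  12.]
white [504. 181.   0.]
0.0 [ 0.397 -0.168  0.   ] [312. 259.]
0.05 [ 0.394 -0.16   0.05 ] [309. 238.]
0.1 [ 0.391 -0.152  0.1  ] [306. 217.]
0.15 [ 0.387 -0.145  0.15 ] [303. 195.]
0.2 [ 0.384 -0.137  0.2  ] [299. 172.]
0.25 [ 0.38  -0.129  0.25 ] [296. 147.]
0.3 [ 0.377 -0.121  0.3  ] [292. 121.]
0.35 [ 0.373 -0.114  0.35 ] [288.  94.]
0.4 [ 0.37  -0.106  0.4  ] [284.  65.]
0.45 [ 0.366 -0.098  0.45 ] [279.  35.]
```

```bash
python3 - <<'E'
from h import *
for uv in [(371,232),(377,213),(384,195),(395,172),(415,142)]:
    print(uv,[(z,tuple(np.round(px2w('top',*uv,z)[:2],2)),tuple(np.round(w2px('side',px2w('top',*uv,z))).astype(int))) for z in (.0,.05,.1,.15,.2,.3)])
from scipy.spatial.transform import Rotation as R
s=manip.get_state();q=np.array(s['ee_rot']);print(np.round(R.from_quat(q[[1,2,3,0]]).as_matrix(),3))
# blade thickness from side: side profile columns through blade front side
im=cv2.imread('pics/s1.png').astype(int)
for (x,y) in [(464,.0)]: pass
for nm,c,th in [('B',(467,173.5),6.5),('A',(463,250.5),-19),('C',(460,101.5),.8),('D',(446,18.5),-14.8)]:
    a=np.radians(th);ex=np.array([np.cos(a),np.sin(a)]);ey=np.array([-ex[1],ex[0]])
    # points on near side edge (y=-17), x from -2..22mm, look at vertical profile
    prof=[]
    for x in np.linspace(2,20,10):
        b=(np.array(c)+ex*x-ey*17)/1000
        line=[]
        for z in np.arange(-.006,.0241,.0015):
            p=w2px('side',[*b,z]).astype(np.float32)
            line.append(cv2.getRectSubPix(im[...,0].astype(np.float32),(1,1),(float(p[0]),float(p[1])))[0,0])
        prof.append(line)
    print(nm,np.round(np.mean(prof,0)).astype(int))
E
```

```text
(371, 232) [(0.0, (np.float64(0.44), np.float64(-0.17)), (np.int64(329), np.int64(255))), (0.05, (np.float64(0.43), np.float64(-0.16)), (np.int64(325), np.int64(235))), (0.1, (np.float64(0.43), np.float64(-0.16)), (np.int64(322), np.int64(214))), (0.15, (np.float64(0.42), np.float64(-0.15)), (np.int64(318), np.int64(192))), (0.2, (np.float64(0.42), np.float64(-0.14)), (np.int64(315), np.int64(169))), (0.3, (np.float64(0.41), np.float64(-0.12)), (np.int64(306), np.int64(120)))]
(377, 213) [(0.0, (np.float64(0.49), np.float64(-0.19)), (np.int64(352), np.int64(253))), (0.05, (np.float64(0.48), np.float64(-0.18)), (np.int64(348), np.int64(233))), (0.1, (np.float64(0.47), np.float64(-0.17)), (np.int64(344), np.int64(213))), (0.15, (np.float64(0.47), np.float64(-0.16)), (np.int64(340), np.int64(191))), (0.2, (np.float64(0.46), np.float64(-0.15)), (np.int64(336), np.int64(168))), (0.3, (np.float64(0.44), np.float64(-0.14)), (np.int64(327), np.int64(119)))]
(384, 195) [(0.0, (np.float64(0.54), np.float64(-0.21)), (np.int64(375), np.int64(252))), (0.05, (np.float64(0.53), np.float64(-0.2)), (
[... 1033 characters left out ...]
)), (np.int64(441), np.int64(216))), (0.15, (np.float64(0.64), np.float64(-0.26)), (np.int64(434), np.int64(194))), (0.2, (np.float64(0.62), np.float64(-0.24)), (np.int64(427), np.int64(171))), (0.3, (np.float64(0.59), np.float64(-0.22)), (np.int64(413), np.int64(122)))]
[[-0.915  0.403 -0.001]
 [ 0.403  0.915 -0.001]
 [ 0.    -0.002 -1.   ]]
B [ 34  27  26  31  38  44  49  54  60  68  80  94 109 123 135 144 149 152
 153 153 149]
A [ 21  20  19  20  23  26  29  34  43  53  67  83  98 113 124 129 132 124
 114  96  76]
C [  7  14  25  37  48  57  66  74  84  96 110 124 136 144 150 153 154 153
 152 149 145]
D [  0   6  18  36  53  65  77  90 105 120 134 143 150 153 154 154 154 154
 153 151 146]
```

Emit:
move_arm:
  deltas:
    - [[-0.384,-0.201,0.148,-0.04,0.1],[-0.384,-0.201,0.148,-0.04,0.1],[-0.384,-0.201,0.148,-0.04,0.1],[-0.384,-0.201,0.148,-0.04,0.1],[-0.384,-0.201,0.148,-0.04,0.1],[-0.384,-0.201,0.148,-0.04,0.1],[-0.384,-0.201,0.148,-0.04,0.1],[-0.384,-0.201,0.148,-0.04,0.1],[-0.384,-0.201,0.148,-0.04,0.1],[-0.384,-0.201,0.148,-0.04,0.1],[-0.384,-0.201,0.148,-0.04,0.1]]
  squeeze: 40

```text
clock: 1.2
position: [0.4474, 0.2565, 0.1214]
ee_rot: [0.0, 0.164, 0.986, 0.0]
contact_force: [0.7, 0.2, 0.2]
width: 0.0389
gripper_force: 0.0
```

```bash
cat >> h.py <<'E'
from scipy.spatial.transform import Rotation as Rot
def pose():
    s=manip.get_state();q=np.array(s['ee_rot']);M=Rot.from_quat(q[[1,2,3,0]]).as_matrix()
    return s,np.array(s['position']),M
def go(x,y,z,yaw):
    """row from measured pose: target mm, tool-x yaw deg"""
    s,p,M=pose();d=M.T@(np.array([x,y,z])/1000-p)/.8
    y0=np.degrees(np.arctan2(M[1,0],M[0,0]));t=-((yaw-y0+90)%180-90)/120
    print('go',np.round(d,4),'twist',round(t,4),'dist',round(np.linalg.norm(d)*.8,3))
def st():
    s,p,M=pose();print('t',round(s['clock'],2),'pos',np.round(p*1000,1),'yaw',round(np.degrees(np.arctan2(M[1,0],M[0,0])),1),'w',round(s['width']*1000,1),'gf',round(s['gripper_force'],1),'F',np.round(s['contact_force'],1),'q6',round(s['qpos'][5],2))
E
python3 - <<'E'
from h import *
st()
snap('top','t2.png')
a=cv2.imread('pics/t2.png')[140:180,260:320];cv2.imwrite('pics/t2c.png',cv2.resize(a,(780,520),interpolation=cv2.INTER_CUBIC))
E
```

```text
t 1.2 pos [447.4 256.5 121.4] yaw 161.1 w 38.9 gf 0.0 F [0.7 0.2 0.2] q6 -0.86
```

View pics/t2c.png

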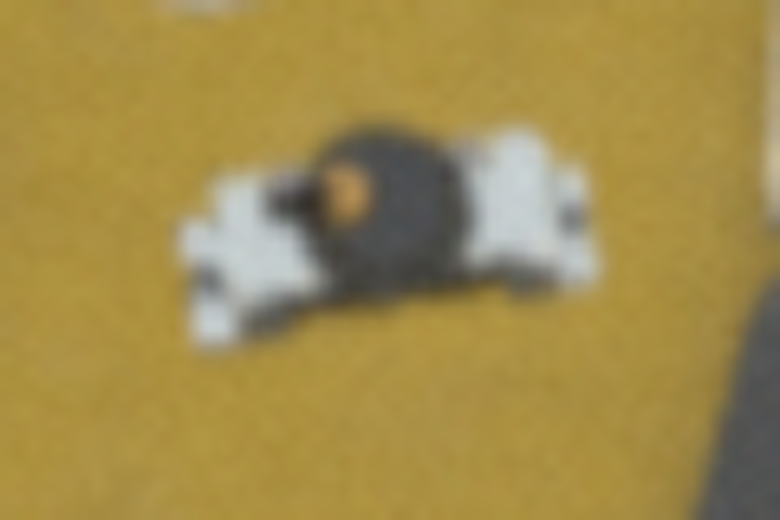

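```bash
python3 - <<'E'
from h import *
q=lambda a:(260+a[0]/13-.46,140+a[1]/13-.46)
for z in (0.006,.010):
  L=px2w('top',*q((190,287)),z);Rr=px2w('top',*q((592,225)),z);d=L-Rr
  print(z,L*1000,Rr*1000,np.linalg.norm(d),np.degrees(np.arctan2(-d[0],d[1])),(L+Rr)*500)
for n,c in [('barTL',(218,178)),('barTR',(548,128)),('barFL',(245,290)),('footTL',(182,225)),('footBL',(198,345)),('footTR',(583,165)),('footBR',(600,287))]:
  print(n,np.round(px2w('top',*q(c),.062 if 'bar' in n else .008)*1000,1))
go(448,255.5,38,161)
E
```

```text
0.006 [622.57126088  88.1700278    6.        ] [637.28103863   5.45766727   6.        ] 0.0840101907289666 10.084195854151393 [629.92614976  46.81384754   6.        ]
0.01 [621.49417401  87.88823823  10.        ] [636.15180375   5.46910347  10.        ] 0.0837123639929751 10.084195854151362 [628.82298888  46.67867085  10.        ]
barTL [629.7  79.3  62. ]
barTR [641.1  14.6  62. ]
barFL [607.1  73.5  62. ]
footTL [635.2  90.    8. ]
footBL [609.8  86.1   8. ]
footTR [649.5   7.5   8. ]
footBR [623.5   3.6   8. ]
go [-0.0011 -0.0012  0.1043] twist 0.0012 dist 0.083
```

Emit:
move_arm:
  deltas:
    - [[0,0,0.04,0,0.45],[0,0,0.08,0,0.45],[0,0,0.104,0,0.5],[0,0,0.104,0,0.5]]

```text
clock: 1.65
position: [0.4454, 0.2557, 0.0358]
ee_rot: [-0.002, 0.164, 0.986, -0.001]
contact_force: [0.2, -0.3, -0.4]
width: 0.0216
gripper_force: 0.0
```

Emit:
move_arm:
  deltas:
    - [[0,0,0.005,0,0.5],[0,0,0.01,0,0.5],[0,0,0.0125,0,0.5],[0,0,0.0125,0,0.5]]

```text
clock: 2.05
position: [0.4484, 0.2555, 0.0282]
ee_rot: [0.0, 0.165, 0.986, 0.0]
contact_force: [0.7, -0.8, 1.1]
width: 0.0214
gripper_force: 0.0
```

Emit:
move_arm:
  deltas:
    - [[0,0,0.003,0,0.5],[0,0,0.005,0,0.5],[0,0,0.005,0,0.5]]

```text
clock: 2.35
position: [0.448, 0.2552, 0.0236]
ee_rot: [-0.0, 0.165, 0.986, -0.0]
contact_force: [0.9, -0.3, 0.3]
width: 0.0216
gripper_force: 0.0
```

Emit:
move_arm:
  deltas:
    - [[0,0,0.002,0,0.5],[0,0,0.004,0,0.5],[0,0,0.004,0,0.5]]

```text
clock: 2.65
position: [0.4479, 0.2552, 0.0203]
ee_rot: [-0.0, 0.165, 0.986, -0.0]
contact_force: [-0.2, -0.7, 0.2]
width: 0.0212
gripper_force: 0.0
```

Emit:
move_arm:
  deltas:
    - [[0,0,0.002,0,0.5],[0,0,0.004,0,0.5],[0,0,0.004,0,0.5]]

```text
clock: 2.95
position: [0.4479, 0.2552, 0.017]
ee_rot: [-0.0, 0.165, 0.986, -0.0]
contact_force: [0.9, -0.6, 0.3]
width: 0.0214
gripper_force: 0.0
```

Emit:
move_arm:
  deltas:
    - [[0,0,0.002,0,0.5],[0,0,0.004,0,0.5],[0,0,0.004,0,0.5]]

```text
clock: 3.25
position: [0.4482, 0.2553, 0.0142]
ee_rot: [0.0, 0.165, 0.986, 0.0]
contact_force: [-0.2, -0.8, 1.4]
width: 0.0215
gripper_force: 0.6
```

Emit:
move_arm:
  deltas:
    - [[0,0,0.002,0,0.5],[0,0,0.002,0,0.5],[0,0,0.002,0,0.5]]

```text
clock: 3.55
position: [0.4482, 0.2554, 0.0141]
ee_rot: [0.0, 0.165, 0.986, 0.0]
contact_force: [-2.1, -0.6, 13.9]
width: 0.0211
gripper_force: 6.8
```

Emit:
move_arm:
  deltas:
    - [[0,0,-0.06,0,0.5],[-0.036,-0.0987,-0.075,-0.192,0.5],[-0.036,-0.0987,-0.075,-0.192,0.5],[-0.036,-0.0987,-0.075,-0.192,0.5],[-0.036,-0.0987,-0.04,-0.192,0.5],[-0.036,-0.0987,-0.014,-0.192,0.5],[-0.036,-0.0987,-0.008,-0.192,0.5],[-0.036,-0.0987,-0.008,-0.192,0.5]]

```text
clock: 4.35
position: [0.4501, 0.1709, 0.0229]
ee_rot: [0.001, -0.036, 0.999, -0.0]
contact_force: [-8.5, -3.9, 39.7]
width: 0.021
gripper_force: 19.2
```

```bash
python3 -c "
from h import *
st();go(449.5,171,14,184)"
```

```text
t 4.35 pos [450.1 170.9  22.9] yaw -175.9 w 21.0 gf 19.2 F [-8.5 -3.9 39.7] q6 -1.42
go [0.0007 0.0002 0.0111] twist 0.0009 dist 0.009
```

Emit:
move_arm:
  deltas:
    - [[0,0,-0.009,0,0.5],[0,0,-0.009,0,1],[0,0,-0.009,0,1],[0,0,-0.009,0,1],[0,0,-0.009,0,1],[0,0,-0.009,0,1]]
  squeeze: 70

```text
clock: 4.95
position: [0.4507, 0.1715, 0.0276]
ee_rot: [0.001, -0.036, 0.999, 0.0]
contact_force: [-2.2, -0.5, 17.3]
width: 0.0109
gripper_force: 69.0
```

```bash
python3 -c "
from h import *
st();go(449.5,171,80,190);go(567.5,35.6,80,190.1)"
```

```text
t 4.95 pos [450.7 171.5  27.6] yaw -175.9 w 10.9 gf 69.0 F [-2.2 -0.5 17.3] q6 -1.42
go [ 0.0014 -0.0005 -0.0655] twist -0.0493 dist 0.052
go [-0.1336 -0.1798 -0.0652] twist -0.0501 dist 0.187
```

```bash
python3 - <<'E'
from h import *
for uv in [(328.5,174.5),(323,184)]:
  for z in (0,.05,.1,.15,.2,.25,.3): p=px2w('top',*uv,z);print(uv,z,np.round(p[:2],3),np.round(w2px('side',p)))
E
python3 - <<'E'
import cv2,numpy as np
a=cv2.imread('pics/t1.png')[150:225,300:370];a=cv2.resize(a,(392,420),interpolation=cv2.INTER_CUBIC)
b=cv2.imread('pics/s1.png')[100:240,310:400];b=cv2.resize(b,(270,420),interpolation=cv2.INTER_CUBIC)
cv2.imwrite('pics/h1.png',np.clip(np.hstack([a,b]).astype(int)*2,0,255))
E
```

```text
(328.5, 174.5) 0 [ 0.591 -0.058] [361. 216.]
(328.5, 174.5) 0.05 [ 0.579 -0.055] [358. 200.]
(328.5, 174.5) 0.1 [ 0.567 -0.052] [354. 182.]
(328.5, 174.5) 0.15 [ 0.555 -0.049] [351. 164.]
(328.5, 174.5) 0.2 [ 0.543 -0.046] [347. 145.]
(328.5, 174.5) 0.25 [ 0.531 -0.044] [342. 125.]
(328.5, 174.5) 0.3 [ 0.519 -0.041] [338. 103.]
(323, 184) 0 [ 0.565 -0.044] [350. 215.]
(323, 184) 0.05 [ 0.554 -0.041] [347. 199.]
(323, 184) 0.1 [ 0.543 -0.039] [343. 182.]
(323, 184) 0.15 [ 0.532 -0.037] [340. 164.]
(323, 184) 0.2 [ 0.521 -0.034] [336. 145.]
(323, 184) 0.25 [ 0.51  -0.032] [332. 124.]
(323, 184) 0.3 [ 0.5  -0.03] [328. 103.][ WARN:0@0.110] global loadsave.cpp:1063 imwrite_ Unsupported depth image for selected encoder is fallbacked to CV_8U.
```

View pics/h1.png

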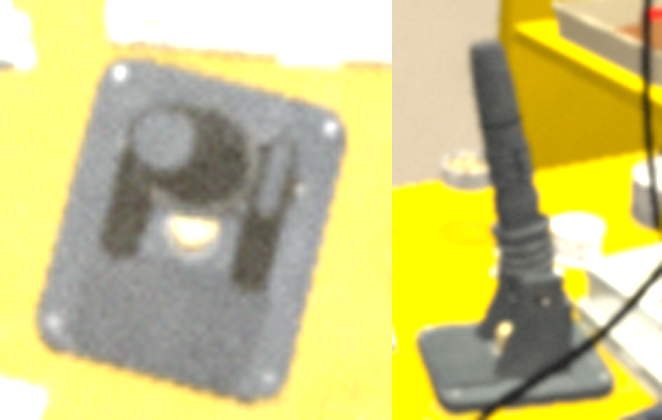

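Emit:
move_arm:
  deltas:
    - [[0,0,-0.05,0,1],[0,0,-0.0675,-0.05,1],[-0.134,-0.18,-0.0675,-0.05,1],[-0.134,-0.18,-0.0675,-0.05,1],[-0.134,-0.18,-0.0675,-0.05,1],[-0.134,-0.18,-0.0675,-0.05,1],[-0.134,-0.18,-0.0675,-0.05,1],[-0.134,-0.18,-0.0675,-0.05,1]]

```text
clock: 5.75
position: [0.5662, 0.0349, 0.0788]
ee_rot: [-0.001, -0.087, 0.996, 0.0]
contact_force: [-0.3, 1.0, -0.4]
width: 0.0106
gripper_force: 69.1
```

```bash
python3 - <<'E'
from h import *
st();go(567.5,35.6,29,190.1)
snap('top','t3.png');snap('side','s3.png')
a=cv2.imread('pics/t3.png')[120:270,190:340];b=cv2.imread('pics/s3.png')[60:260,230:430]
cv2.imwrite('pics/m3.png',np.hstack([cv2.resize(a,(400,400),interpolation=cv2.INTER_CUBIC),cv2.resize(b,(400,400),interpolation=cv2.INTER_CUBIC)]))
E
```

```text
t 5.75 pos [566.2  34.9  78.8] yaw -170.0 w 10.6 gf 69.1 F [-0.3  1.  -0.4] q6 -1.81
go [-0.0019  0.0005  0.0623] twist -0.001 dist 0.05
```

View pics/m3.png

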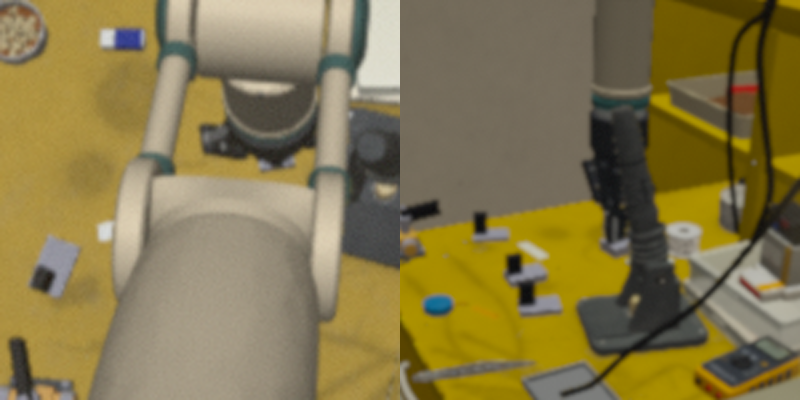

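Emit:
move_arm:
  deltas:
    - [[-0.001,0,0.05,0,1],[-0.001,0,0.0625,0,1],[-0.001,0,0.0635,0,1],[-0.001,0,0.0635,0,1]]

```text
clock: 6.25
position: [0.5671, 0.0362, 0.0293]
ee_rot: [-0.0, -0.088, 0.996, 0.0]
contact_force: [0.7, -0.4, -0.4]
width: 0.0104
gripper_force: 70.2
```

Emit:
move_arm:
  deltas:
    - [[0,0,0.0015,0,1],[0,0,0.0015,0,1]]

```text
clock: 6.45
position: [0.5678, 0.0356, 0.0285]
ee_rot: [0.0, -0.088, 0.996, -0.0]
contact_force: [-0.2, -0.4, -0.2]
width: 0.0107
gripper_force: 70.2
```

Emit:
move_arm:
  deltas:
    - [[0,0,0.001,0,1],[-0.005,0,0.001,0,1],[-0.01,0,0.001,0,1],[-0.014,0,0.001,0,1],[-0.016,0,0.001,0,1],[-0.016,0,0.001,0,1]]

```text
clock: 7.05
position: [0.5783, 0.0372, 0.0273]
ee_rot: [-0.002, -0.088, 0.996, -0.0]
contact_force: [-5.0, -2.4, 5.1]
width: 0.0105
gripper_force: 71.1
```

Emit:
move_arm:
  deltas:
    - [[-0.002,0,0,0,1],[-0.004,0,0,0,1],[-0.004,0,0,0,1]]

```text
clock: 7.35
position: [0.5784, 0.0372, 0.0274]
ee_rot: [-0.005, -0.088, 0.996, -0.0]
contact_force: [-10.8, -4.5, 9.5]
width: 0.0105
gripper_force: 71.8
```

Emit:
move_arm:
  deltas:
    - [[0.008,0,-0.001,0,1],[0.008,0,-0.001,0,0.5],[0.008,0,-0.001,0,0.5],[0.008,0,-0.003,0,0.5],[0.008,0,-0.004,0,1],[0.008,0,-0.004,0,1],[0.008,0,-0.004,0,1],[0,0,-0.004,0,1],[-0.002,0,-0.004,0,1],[-0.002,0,-0.004,0,1]]
  squeeze: 40

```text
clock: 8.35
position: [0.5805, 0.0379, 0.0306]
ee_rot: [-0.005, -0.088, 0.996, -0.0]
contact_force: [-10.0, -2.4, 10.8]
width: 0.0107
gripper_force: 44.2
```

Emit:
move_arm:
  deltas:
    - [[0.01,0,-0.004,0,1],[0.03,0,-0.02,0,1],[0.08,0,-0.08,0,1],[0.12,0,-0.085,0,1],[0.16,0,-0.085,0.04,1],[0.2,0,-0.085,0.083,1],[0.22,0,-0.085,0.083,1],[0.22,0,-0.085,0.083,1]]
  squeeze: 70

```text
clock: 9.15
position: [0.4093, 0.0078, 0.0985]
ee_rot: [-0.001, -0.001, 1.0, 0.0]
contact_force: [-0.1, 0.1, -0.9]
width: 0.0104
gripper_force: 71.3
```

```bash
python3 -c "
from h import *
st();go(390,-60,97,180);go(390,-230,97,181);go(390,-230,45,181)"
```

```text
t 9.15 pos [409.3   7.8  98.5] yaw -179.9 w 10.4 gf 71.3 F [-0.1  0.1 -0.9] q6 -1.72
go [ 0.0243 -0.0847  0.0019] twist 0.0006 dist 0.071
go [ 0.0245 -0.2972  0.0018] twist -0.0077 dist 0.239
go [ 0.0245 -0.2973  0.0668] twist -0.0077 dist 0.245
```

Emit:
move_arm:
  deltas:
    - [[0.024,-0.06,0,0,1],[0.024,-0.12,0,0,1],[0.024,-0.18,0,0,1],[0.024,-0.24,0,0,1],[0.024,-0.297,0,-0.008,1],[0.024,-0.297,0.03,-0.008,1],[0.024,-0.297,0.067,-0.008,1],[0.024,-0.297,0.067,-0.008,1]]

```text
clock: 9.95
position: [0.3922, -0.2296, 0.0422]
ee_rot: [-0.002, -0.009, 1.0, 0.002]
contact_force: [-0.5, 1.0, -1.6]
width: 0.0102
gripper_force: 71.3
```

```bash
python3 - <<'E'
from h import *
st();go(390,-230,36,181)
snap('top','t4.png');snap('side','s4.png')
a=cv2.imread('pics/t4.png')[140:290,190:440];b=cv2.imread('pics/s4.png')[130:330,230:430]
cv2.imwrite('pics/m4.png',np.hstack([cv2.resize(a,(500,300),interpolation=cv2.INTER_CUBIC),cv2.resize(b,(300,300),interpolation=cv2.INTER_CUBIC)]))
E
```

```text
t 9.95 pos [ 392.2 -229.6   42.2] yaw -179.0 w 10.2 gf 71.3 F [-0.5  1.  -1.6] q6 -2.27
go [ 0.0027 -0.0004  0.0077] twist 0.0001 dist 0.007
```

View pics/m4.png

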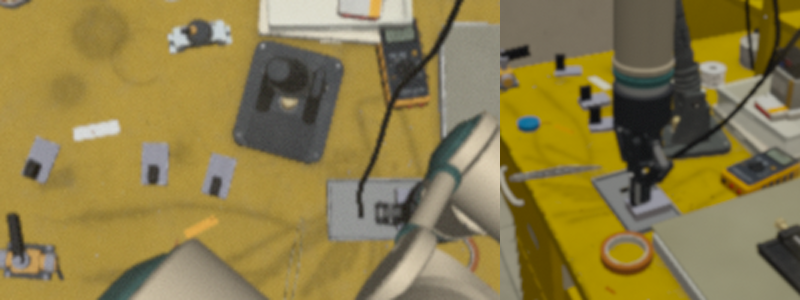

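Emit:
move_arm:
  deltas:
    - [[0.001,0,0.006,0,1],[0.001,0,0.008,0,1],[0.001,0,0.008,0,0.4],[0.001,0,0.008,0,0.4],[0.001,0,0.006,0,0.4],[0.001,0,-0.05,0,0.4],[0.001,0,-0.08,0,0.4],[0.001,0.05,-0.08,0,0.4],[0.001,0.1,-0.08,0,0.4],[0.001,0.15,-0.08,0,0.4],[0.001,0.2,-0.08,0,0.4],[0.001,0.24,-0.08,0,0.4]]

```text
clock: 11.25
position: [0.388, -0.0361, 0.1093]
ee_rot: [0.0, -0.009, 1.0, 0.0]
contact_force: [0.7, -0.3, -0.5]
width: 0.0256
gripper_force: 0.0
```

```bash
python3 - <<'E'
from loc import *
st();go(444,101.5,60,181);go(444,101.5,22.5,181)
snap('top','t5.png');spacers('t5.png');spacers('t5.png',(352,228,405,262))
E
```

```text
t 11.25 pos [388.  -36.1 109.3] yaw -178.9 w 25.6 gf 0.0 F [ 0.7 -0.3 -0.5] q6 -1.86
go [-0.0732  0.1707  0.0617] twist 0.0007 dist 0.157
go [-0.0731  0.1707  0.1086] twist 0.0007 dist 0.172
px [309.6 223.5] 1084 rect [467.3  -7.6] [129.6 103.7] 0.2 fin 0
px [210.3 219.1] 261 rect [463.3 250.4] [34.5 55. ] 71.0 fin [447.7 254.4]
px [267.2 220.8] 261 rect [460.3 101.4] [55.1 34.1] 0.8 fin [443.3 101.5]Traceback (most recent call last):
  File "<stdin>", line 3, in <module>
  File "loc.py", line 13, in spacers
    P=np.array([px2w('top',a,b,.010)[:2] for a,b in zip(u,v)])
                ~~~~^^^^^^^^^^^^^^^^
  File "h.py", line 6, in px2w
    c=manip.camera_params(n);R=np.array(c['R']);t=np.array(c['t'])
ValueError: time passes only in moves, steps and waits
```

Emit:
move_arm:
  deltas:
    - [[-0.04,0.06,0.02,0,0.5],[-0.073,0.12,0.04,0,0.5],[-0.073,0.171,0.05,0,0.5],[-0.073,0.171,0.06,0,0.5],[-0.073,0.171,0.09,0,0.5],[-0.073,0.171,0.107,0,0.5],[-0.073,0.171,0.112,0,0.5],[-0.073,0.171,0.113,0,0.5],[-0.073,0.171,0.113,0,0.5]]

```text
clock: 12.2
position: [0.443, 0.0996, 0.0201]
ee_rot: [-0.001, -0.009, 1.0, 0.0]
contact_force: [-5.2, 2.7, 15.4]
width: 0.0216
gripper_force: 7.4
```

```bash
sed -i 's/^def px2w/import functools\n_cp=functools.lru_cache(manip.camera_params)\ndef px2w/; s/c=manip.camera_params(n)/c=_cp(n)/' h.py; python3 - <<'E'
from loc import *
st()
snap('side','s5.png')
a=cv2.imread('pics/s5.png')[150:300,240:400];cv2.imwrite('pics/s5c.png',cv2.resize(a,(640,600),interpolation=cv2.INTER_CUBIC))
E
```

```text
t 12.2 pos [443.   99.6  20.1] yaw -179.0 w 21.6 gf 7.4 F [-5.2  2.7 15.4] q6 -1.52
```

View pics/s5c.png

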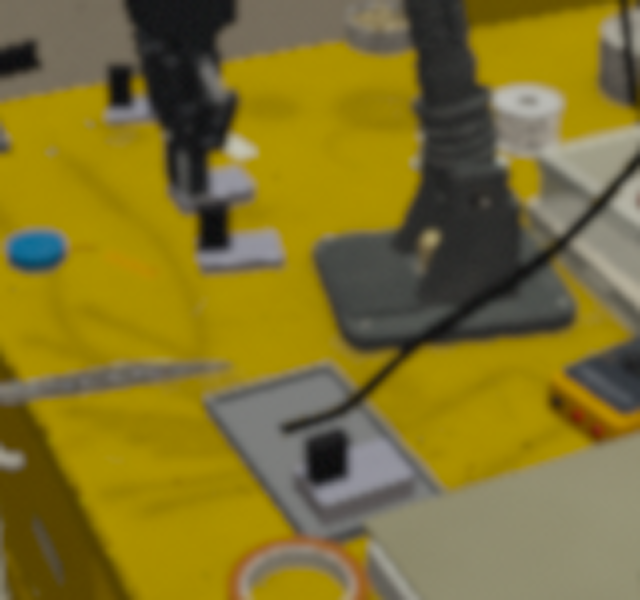

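Emit:
move_arm:
  deltas:
    - [[0.001,0.002,-0.008,0,0.5],[0.001,0.002,-0.008,0,1],[0.001,0.002,-0.008,0,1],[0.001,0.002,-0.008,0,1],[0.001,0.002,-0.008,0,1]]

```text
clock: 12.75
position: [0.4442, 0.1009, 0.0263]
ee_rot: [0.001, -0.009, 1.0, -0.0]
contact_force: [-2.4, -0.1, 13.8]
width: 0.0105
gripper_force: 68.9
```

```bash
python3 -c "
from h import *
st();go(567.5,35.6,80,190.1)"
```

```text
t 12.75 pos [444.2 100.9  26.3] yaw -178.9 w 10.5 gf 68.9 F [-2.4 -0.1 13.8] q6 -1.52
go [-0.1527 -0.0845 -0.0668] twist -0.0754 dist 0.149
```

Emit:
move_arm:
  deltas:
    - [[0,0,-0.05,0,1],[0,0,-0.068,-0.07,1],[-0.153,-0.084,-0.068,-0.076,1],[-0.153,-0.084,-0.068,-0.076,1],[-0.153,-0.084,-0.068,-0.076,1],[-0.153,-0.084,-0.05,-0.076,1],[-0.153,-0.084,-0.02,-0.076,1],[-0.153,-0.084,-0.004,-0.076,1],[-0.153,-0.084,-0.004,-0.076,1]]

```text
clock: 13.65
position: [0.5659, 0.0351, 0.0273]
ee_rot: [-0.001, -0.089, 0.996, -0.0]
contact_force: [-2.1, 0.1, -0.2]
width: 0.0106
gripper_force: 76.6
```

```bash
python3 -c "
from h import *
st();go(567.5,35.6,26.5,190.1);go(579.3,37.7,26.5,190.1)"
```

```text
t 13.65 pos [565.9  35.1  27.3] yaw -169.8 w 10.6 gf 76.6 F [-2.1  0.1 -0.2] q6 -1.81
go [-0.002   0.0002  0.0009] twist 0.0005 dist 0.002
go [-0.017   0.0002  0.0009] twist 0.0005 dist 0.014
```

Emit:
move_arm:
  deltas:
    - [[-0.004,0,0.0007,0,1],[-0.009,0,0.0007,0,1],[-0.013,0,0.0007,0,1],[-0.016,0,0.0007,0,1],[-0.019,0,0.0007,0,1],[-0.022,0,0.0007,0,1],[-0.022,0,0.0007,0,1]]

```text
clock: 14.35
position: [0.5801, 0.0382, 0.0288]
ee_rot: [-0.004, -0.089, 0.996, -0.001]
contact_force: [-12.5, -4.4, 15.8]
width: 0.0106
gripper_force: 80.1
```

Emit:
move_arm:
  deltas:
    - [[0.008,0,0,0,1],[0.01,0,0.001,0,1],[0.01,0,0.002,0,0.5],[0.01,0,0.002,0,0.5],[0.01,0,-0.002,0,0.5],[0.01,0,-0.002,0,1],[0.01,0,-0.002,0,1],[0.01,0,-0.002,0,1]]

```text
clock: 15.15
position: [0.5779, 0.0381, 0.0299]
ee_rot: [0.001, -0.089, 0.996, -0.0]
contact_force: [0.1, -1.3, 4.2]
width: 0.0094
gripper_force: 68.6
```

```bash
python3 - <<'E'
from h import *
st()
snap('top','t6.png');snap('side','s6.png')
a=cv2.imread('pics/t6.png')[140:190,250:325];b=cv2.imread('pics/s6.png')[165:215,310:385]
cv2.imwrite('pics/m6.png',np.vstack([cv2.resize(x,(450,300),interpolation=cv2.INTER_CUBIC) for x in(a,b)]))
E
```

```text
t 15.15 pos [577.9  38.1  29.9] yaw -169.8 w 9.4 gf 68.6 F [ 0.1 -1.3  4.2] q6 -1.8
```

View pics/m6.png

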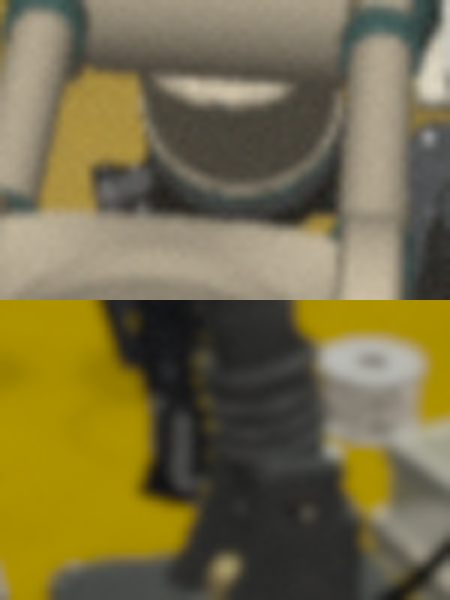

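Emit:
move_arm:
  deltas:
    - [[-0.003,0,-0.0005,0,1],[-0.006,0,-0.0005,0,1],[-0.009,0,-0.0005,0,1],[-0.009,0,-0.0005,0,1]]

```text
clock: 15.65
position: [0.5785, 0.0383, 0.0298]
ee_rot: [-0.006, -0.09, 0.996, -0.001]
contact_force: [-9.5, -5.1, 14.2]
width: 0.0094
gripper_force: 69.9
```

Emit:
move_arm:
  deltas:
    - [[-0.009,0.003,-0.002,0,1],[-0.009,0.004,-0.002,0,1],[-0.009,0.004,-0.002,0,1],[-0.009,0,-0.002,0,1],[-0.009,-0.004,-0.002,0,1],[-0.009,-0.004,-0.002,0,1],[-0.009,0,-0.002,0,1]]

```text
clock: 16.35
position: [0.5811, 0.0399, 0.0293]
ee_rot: [-0.01, -0.09, 0.996, -0.0]
contact_force: [-14.4, -8.6, 7.5]
width: 0.0095
gripper_force: 69.9
```

Emit:
move_arm:
  deltas:
    - [[0.015,0,-0.002,0,1],[0.04,0,-0.02,0,1],[0.09,0,-0.07,0,1],[0.13,0,-0.085,0,1],[0.17,0,-0.085,0.04,1],[0.21,0,-0.085,0.075,1],[0.24,0,-0.085,0.075,1],[0.24,0,-0.085,0.075,1]]

```text
clock: 17.15
position: [0.3967, 0.0073, 0.0983]
ee_rot: [-0.003, -0.01, 1.0, 0.001]
contact_force: [0.2, 0.4, -1.3]
width: 0.01
gripper_force: 69.0
```

```bash
python3 - <<'E'
from h import *
st();go(391,-190,97,181);go(391,-190,45,181)
snap('top','t7.png');snap('side','s7.png')
a=cv2.imread('pics/t7.png')[130:270,190:330];b=cv2.imread('pics/s7.png')[110:250,230:370]
cv2.imwrite('pics/m7.png',np.hstack([cv2.resize(x,(400,400),interpolation=cv2.INTER_CUBIC) for x in(a,b)]))
E
```

```text
t 17.15 pos [396.7   7.3  98.3] yaw -178.8 w 10.0 gf 69.0 F [ 0.2  0.4 -1.3] q6 -1.75
go [ 0.0121 -0.2465  0.0014] twist 0.0013 dist 0.197
go [ 0.0118 -0.2466  0.0664] twist 0.0013 dist 0.204
```

View pics/m7.png

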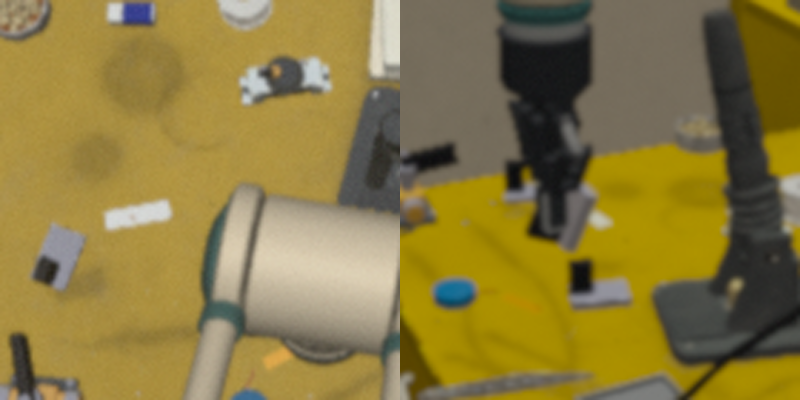

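```bash
cat > fit.py <<'E'
from h import *
def fit(f,box,hold=True):
    im=cv2.imread('pics/'+f);hsv=cv2.cvtColor(im,cv2.COLOR_BGR2HSV)
    m=(hsv[...,1]<70)&(hsv[...,2]>85)&(hsv[...,2]<215);k=np.zeros_like(m);x0,y0,x1,y1=box;k[y0:y1,x0:x1]=m[y0:y1,x0:x1]
    v,u=np.where(k);print('lav px',k.sum(),'centroid',u.mean(),v.mean(),'ext',u.min(),u.max(),v.min(),v.max())
    s,p,M=pose();res=[]
    C=np.array([[x,y,z] for x in(-.027,.027) for y in(-.017,.017) for z in(0,.012)])
    for th in range(-100,101,5):
      R=Rot.from_euler('y',-th,degrees=True).as_matrix()  # th>0 nose up
      for lx in (-.02,-.016,-.012,-.008):
       for lz in (.022,.028,.034,.040):
        for gz in (-.002,.004,.010):
         W=(C-[lx,0,lz])@R.T+p+[0,0,gz]
         h=cv2.convexHull(np.array([w2px('side',w) for w in W],np.float32).round(1)).astype(np.int32)
         q=np.zeros(k.shape,np.uint8);cv2.fillConvexPoly(q,h,1)
         res.append(((q.astype(bool)&k).sum()/(q.astype(bool)|k).sum(),th,lx,lz,gz))
    res.sort(reverse=True);print(*[tuple(round(float(x),3) for x in r) for r in res[:5]],sep='\n')
    for a in (-90,-60,-30,0,30,60,90): print(a,round(max(r[0] for r in res if r[1]==a),2))
E
python3 -c "
from fit import *
fit('s7.png',(418,170,442,198) if 0 else (415,168,446,205)) if 0 else fit('s7.png',(283,168,304,201))"
```

```text
lav px 167 centroid 292.6946107784431 184.99401197604791 ext 286 302 174 196
(0.524, 50.0, -0.012, 0.028, -0.002)
(0.522, 55.0, -0.012, 0.028, -0.002)
(0.517, 60.0, -0.008, 0.028, -0.002)
(0.513, 45.0, -0.008, 0.034, 0.01)
(0.512, 40.0, -0.012, 0.028, 0.004)
-90 0.0
-60 0.03
-30 0.15
0 0.34
30 0.47
60 0.52
90 0.41
```

```bash
python3 -c "
from h import *
go(440,101,97,181);go(440,101,36,181)"
```

```text
go [-0.0501  0.1166  0.0027] twist 0.0014 dist 0.102
go [-0.05    0.1166  0.079 ] twist 0.0014 dist 0.12
```

Emit:
move_arm:
  deltas:
    - [[-0.03,0.06,0,0,1],[-0.055,0.117,0,0,1],[-0.055,0.117,0.02,0,1],[-0.055,0.117,0.06,0,1],[-0.055,0.117,0.075,0,1],[-0.055,0.117,0.078,0,1],[-0.055,0.117,0.078,0,1]]

```text
clock: 17.95
position: [0.4448, 0.1016, 0.0364]
ee_rot: [0.0, -0.011, 1.0, 0.0]
contact_force: [0.6, 0.7, -0.1]
width: 0.0096
gripper_force: 69.0
```

Lower to touch, then let go.

Emit:
move_arm:
  deltas:
    - [[0,0,0.003,0,1],[0,0,0.006,0,1],[0,0,0.007,0,1]]

```text
clock: 18.25
position: [0.4443, 0.1013, 0.0315]
ee_rot: [0.001, -0.01, 1.0, 0.0]
contact_force: [-0.3, -0.4, -1.0]
width: 0.0097
gripper_force: 69.1
```

Emit:
move_arm:
  deltas:
    - [[0,0,0.003,0,1],[0,0,0.005,0,1],[0,0,0.006,0,1]]

```text
clock: 18.55
position: [0.444, 0.1014, 0.0286]
ee_rot: [0.0, -0.01, 1.0, 0.0]
contact_force: [-7.7, 0.5, 29.0]
width: 0.0098
gripper_force: 72.7
```

Emit:
move_arm:
  deltas:
    - [[0,0,-0.003,0,1],[0,0,-0.003,0,0.3],[0,0,-0.003,0,0.2],[0,0,-0.003,0,0.2],[0,0,-0.01,0,0.2],[0,0,-0.05,0,0.2],[0.03,0,-0.1,0,0.2],[0.09,0,-0.15,0,0.2],[0.15,0,-0.15,0,0.2],[0.18,0,-0.15,0,0.2]]

```text
clock: 19.55
position: [0.2972, 0.0983, 0.1473]
ee_rot: [0.0, -0.01, 1.0, 0.0]
contact_force: [-0.4, -0.3, 1.7]
width: 0.0343
gripper_force: 0.0
```

```bash
python3 - <<'E'
from loc import *
st()
snap('top','t8.png');snap('side','s8.png');spacers('t8.png')
a=cv2.imread('pics/t8.png')[150:250,190:310];b=cv2.imread('pics/s8.png')[150:250,230:350]
cv2.imwrite('pics/m8.png',np.vstack([cv2.resize(x,(360,300),interpolation=cv2.INTER_CUBIC) for x in(a,b)]))
E
```

```text
t 19.55 pos [297.2  98.3 147.3] yaw -178.8 w 34.3 gf 0.0 F [-0.4 -0.3  1.7] q6 -1.5
px [267.  211.6] 258 rect [485.3 103.2] [53.3 31.4] 1.5 fin [467.6 102. ]
px [210.3 219.2] 260 rect [463.3 250.4] [34.5 55. ] 71.0 fin [447.9 254.2]
px [299.2 227.1] 255 rect [446.   18.5] [34.1 53.9] 75.2 fin [429.   22.4]
```

View pics/m8.png

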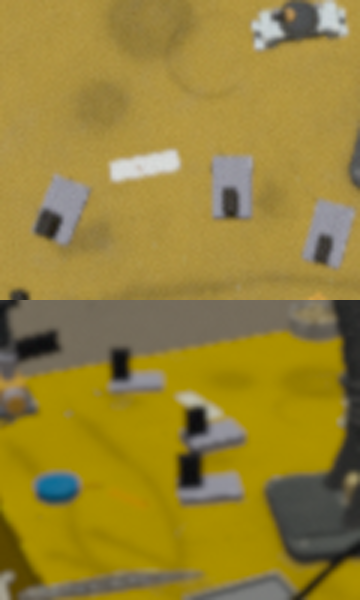

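```bash
python3 -c "
from h import *
go(468.5,102.5,90,181);go(468.5,102.5,26,181)"
```

```text
go [-0.2181  0.0007  0.0694] twist 0.002 dist 0.183
go [-0.2183  0.0007  0.1494] twist 0.002 dist 0.212
```

Emit:
move_arm:
  deltas:
    - [[-0.06,0.002,0.02,0,0.4],[-0.12,0.004,0.04,0,0.4],[-0.18,0.005,0.06,0,0.4],[-0.214,0.006,0.07,0,0.4],[-0.214,0.006,0.09,0,0.4],[-0.214,0.006,0.13,0,0.4],[-0.214,0.006,0.15,0,0.5],[-0.214,0.006,0.15,0,1],[-0.214,0.006,0.15,0,1],[-0.214,0.006,0.15,0,1],[-0.214,0.006,0.15,0,1]]
  squeeze: 110

```text
clock: 20.75
position: [0.4719, 0.1068, 0.0274]
ee_rot: [0.001, -0.01, 1.0, 0.0]
contact_force: [0.9, 0.6, -0.9]
width: 0.0101
gripper_force: 108.6
```

```bash
python3 -c "
from h import *
st();go(567.5,35.6,70,190.1)"
```

```text
t 20.75 pos [471.9 106.8  27.4] yaw -178.8 w 10.1 gf 108.6 F [ 0.9  0.6 -0.9] q6 -1.51
go [-0.1177 -0.0915 -0.053 ] twist -0.0742 dist 0.127
```

Emit:
move_arm:
  deltas:
    - [[0,0,-0.02,0,1],[0,0,-0.04,-0.03,1],[-0.02,-0.015,-0.04,-0.074,1],[-0.05,-0.04,-0.04,-0.074,1],[-0.09,-0.07,-0.04,-0.074,1],[-0.113,-0.088,-0.04,-0.074,1],[-0.118,-0.0915,-0.035,-0.074,1],[-0.118,-0.0915,-0.015,-0.074,1],[-0.118,-0.0915,0.0,-0.074,1],[-0.118,-0.0915,0.0,-0.074,1]]

```text
clock: 21.75
position: [0.5643, 0.0362, 0.0247]
ee_rot: [-0.002, -0.088, 0.996, 0.0]
contact_force: [-0.5, -0.2, -0.7]
width: 0.0103
gripper_force: 109.0
```

```bash
python3 -c "
from h import *
st();go(567.5,35.6,27.3,190.1)"
```

```text
t 21.75 pos [564.3  36.2  24.7] yaw -169.9 w 10.3 gf 109.0 F [-0.5 -0.2 -0.7] q6 -1.81
go [-0.0038 -0.0014 -0.0033] twist 0.0 dist 0.004
```

Emit:
move_arm:
  deltas:
    - [[-0.003,-0.001,0,0,1],[-0.003,-0.001,0,0,1]]

```text
clock: 21.95
position: [0.5701, 0.0354, 0.027]
ee_rot: [0.001, -0.088, 0.996, -0.0]
contact_force: [0.4, -0.6, -1.0]
width: 0.01
gripper_force: 109.0
```

```bash
cat > fit2.py <<'E'
from fit import *
E
python3 - <<'E'
from fit import *
st();snap('side','s9.png');
p=w2px('side',pose()[1]);print(p)
fit('s9.png',(int(p[0])-8,int(p[1])-5,int(p[0])+22,int(p[1])+18))
E
```

```text
t 21.95 pos [570.1  35.4  27. ] yaw -169.9 w 10.0 gf 109.0 F [ 0.4 -0.6 -1. ] q6 -1.81
[337.87195642 193.08832808]
lav px 47 centroid 338.2340425531915 199.0212765957447 ext 332 343 195 208
(0.313, -40.0, -0.02, 0.022, 0.004)
(0.308, -35.0, -0.012, 0.022, 0.004)
(0.299, -35.0, -0.02, 0.028, 0.01)
(0.299, -35.0, -0.02, 0.022, 0.004)
(0.298, -40.0, -0.012, 0.022, 0.004)
-90 0.07
-60 0.22
-30 0.28
0 0.2
30 0.2
60 0.13
90 0.06
```

Emit:
move_arm:
  deltas:
    - [[-0.004,0,0,0,1],[-0.008,0,0,0,1],[-0.012,0,0,0,1],[-0.015,0,0,0,1],[-0.018,0,0,0,1],[-0.018,0,0,0,1],[-0.018,0,0,0,1]]

```text
clock: 22.7
position: [0.5778, 0.037, 0.0253]
ee_rot: [-0.006, -0.088, 0.996, -0.0]
contact_force: [-9.1, -3.2, 3.5]
width: 0.01
gripper_force: 109.7
```

Emit:
move_arm:
  deltas:
    - [[0.005,0,-0.001,0,1],[0.025,0,-0.01,0,1],[0.055,0,-0.035,0,1],[0.095,0,-0.075,0,1],[0.14,0,-0.085,0,1],[0.18,0,-0.085,0.04,1],[0.21,0,-0.085,0.075,1],[0.225,0,-0.085,0.075,1],[0.228,0,-0.085,0.075,1]]

```text
clock: 23.6
position: [0.403, 0.0056, 0.0949]
ee_rot: [0.001, -0.01, 1.0, -0.0]
contact_force: [0.6, 0.1, 0.1]
width: 0.01
gripper_force: 108.8
```

```bash
python3 - <<'E'
from fit import *
st();go(387.5,-190,97,181);go(387.5,-190,37,181)
snap('side','s10.png');p=w2px('side',pose()[1]);print(p)
fit('s10.png',(int(p[0])-12,int(p[1])-12,int(p[0])+25,int(p[1])+20))
E
```

```text
t 23.6 pos [403.    5.6  94.9] yaw -178.9 w 10.0 gf 108.8 F [0.6 0.1 0.1] q6 -1.75
go [ 0.0241 -0.2441 -0.0027] twist 0.001 dist 0.196
go [ 0.0242 -0.2441  0.0723] twist 0.001 dist 0.205
[284.59045019 186.96909743]
lav px 251 centroid 289.62948207171314 188.20318725099602 ext 272 302 174 197
(0.577, 0.0, -0.016, 0.028, 0.01)
(0.577, 0.0, -0.016, 0.022, 0.004)
(0.573, 20.0, -0.008, 0.034, 0.01)
(0.571, 25.0, -0.008, 0.034, 0.004)
(0.569, 10.0, -0.012, 0.034, 0.01)
-90 0.13
-60 0.15
-30 0.29
0 0.58
30 0.55
60 0.4
90 0.3
```

Emit:
move_arm:
  deltas:
    - [[0.01,-0.02,0,0,1],[0.024,-0.06,0,0,1],[0.024,-0.12,0,0,1],[0.024,-0.18,0,0,1],[0.024,-0.225,0,0,1],[0.024,-0.242,0,0,1],[0.024,-0.244,0.025,0,1],[0.024,-0.244,0.06,0,1],[0.024,-0.244,0.072,0,1],[0.024,-0.244,0.077,0,1],[0.024,-0.244,0.077,0,1]]

```text
clock: 24.75
position: [0.3889, -0.1895, 0.0326]
ee_rot: [-0.0, -0.01, 1.0, 0.0]
contact_force: [0.2, 0.5, -1.1]
width: 0.0102
gripper_force: 108.8
```

```bash
python3 - <<'E'
from fit import *
st();go(387.5,-190,30,181)
E
```

```text
t 24.75 pos [ 388.9 -189.5   32.6] yaw -178.9 w 10.2 gf 108.8 F [ 0.2  0.5 -1.1] q6 -2.21
go [ 0.0018 -0.0006  0.0033] twist 0.0011 dist 0.003
```

Emit:
move_arm:
  deltas:
    - [[0.001,0,0.003,0,1],[0.001,0,0.003,0,1],[0.001,0,0.003,0,0.4],[0.001,0,0.003,0,0.4],[0.001,0,-0.003,0,0.4],[0.001,0,-0.05,0,0.4],[0.001,0,-0.08,0,0.4],[0.001,0.06,-0.08,0,0.4],[0.001,0.12,-0.08,0.06,0.4],[0.0,0.18,-0.08,0.13,0.4],[-0.02,0.22,-0.08,0.13,0.4],[-0.02,0.22,-0.08,0.13,0.4]]

```text
clock: 25.95
position: [0.4021, -0.0093, 0.0975]
ee_rot: [0.001, 0.123, 0.992, 0.001]
contact_force: [0.2, -0.5, 1.0]
width: 0.0259
gripper_force: 0.0
```

```bash
python3 - <<'E'
from loc import *
st();go(430,22.3,60,165.2);go(430,22.3,22,165.2)
snap('side','s11.png');snap('top','t11.png');spacers('t11.png',(352,228,406,262))
E
```

```text
t 25.95 pos [402.1  -9.3  97.5] yaw 165.8 w 25.9 gf 0.0 F [ 0.2 -0.5  1. ] q6 -1.52
go [-0.024   0.0468  0.047 ] twist 0.0052 dist 0.056
go [-0.0239  0.0467  0.0945] twist 0.0052 dist 0.086
px [379.2 244.4] 1499 rect [ 405.7 -188.2] [ 82.5 137.3] 1.9 fin [ 397.4 -191.7]
```

Emit:
move_arm:
  deltas:
    - [[-0.024,0.0467,0.02,0.005,0.4],[-0.024,0.0467,0.047,0.005,0.4],[-0.024,0.0467,0.08,0.005,0.4],[-0.024,0.0467,0.093,0.005,0.45],[-0.024,0.0467,0.093,0.005,0.5],[-0.024,0.0467,0.093,0.005,1],[-0.024,0.0467,0.093,0.005,1],[-0.024,0.0467,0.093,0.005,1],[-0.024,0.0467,0.093,0.005,1]]
  squeeze: 110

```text
clock: 26.95
position: [0.4295, 0.0176, 0.0229]
ee_rot: [0.001, 0.132, 0.991, 0.0]
contact_force: [0.6, 1.5, 0.1]
width: 0.0097
gripper_force: 108.2
```

```bash
python3 -c "
from h import *
st();go(440,45,70,190.1);go(567.5,35.6,70,190.1)"
```

```text
t 26.95 pos [429.5  17.6  22.9] yaw 164.9 w 9.7 gf 108.2 F [0.6 1.5 0.1] q6 -1.43
go [-0.0038  0.0365 -0.0588] twist -0.2103 dist 0.055
go [-0.1607  0.0668 -0.0586] twist -0.2103 dist 0.147
```

Emit:
move_arm:
  deltas:
    - [[0,0,-0.02,0,1],[0,0.01,-0.045,-0.06,1],[-0.01,0.035,-0.058,-0.12,1],[-0.03,0.055,-0.058,-0.18,1],[-0.07,0.067,-0.058,-0.21,1],[-0.11,0.067,-0.058,-0.21,1],[-0.145,0.067,-0.058,-0.21,1],[-0.161,0.067,-0.05,-0.21,1],[-0.161,0.067,-0.03,-0.21,1],[-0.161,0.067,-0.01,-0.21,1],[-0.161,0.067,-0.003,-0.21,1],[-0.161,0.067,-0.003,-0.21,1]]

```text
clock: 28.15
position: [0.566, 0.0361, 0.0238]
ee_rot: [-0.001, -0.088, 0.996, 0.0]
contact_force: [-0.5, -0.6, -0.4]
width: 0.0101
gripper_force: 112.5
```

```bash
python3 -c "
from h import *
st();go(567.5,35.6,23,190.1)"
```

```text
t 28.15 pos [566.   36.1  23.8] yaw -169.9 w 10.1 gf 112.5 F [-0.5 -0.6 -0.4] q6 -1.81
go [-0.0018 -0.0009  0.001 ] twist -0.0002 dist 0.002
```

Push in.

Emit:
move_arm:
  deltas:
    - [[-0.004,-0.001,0.0005,0,1],[-0.008,-0.001,0.0005,0,1],[-0.012,-0.001,0.0005,0,1],[-0.016,-0.001,0.0005,0,1],[-0.02,-0.001,0.0005,0,1],[-0.023,-0.001,0.0005,0,1],[-0.023,-0.001,0.0005,0,1]]

```text
clock: 28.85
position: [0.5739, 0.0368, 0.0235]
ee_rot: [-0.012, -0.089, 0.996, -0.0]
contact_force: [-20.0, -7.2, 11.5]
width: 0.0098
gripper_force: 114.3
```

```bash
python3 - <<'E'
from h import *
s,p,M=pose();print('F',np.round(s['contact_force'],2),'M',np.round(s['moment'],3));st()
for z in (0,.03,.062,.08,.1,.12): print(z,w2px('top',[.6295,.0467,z]))
for x,y in [(319.3,162),(306.7,209.5)]: print('plate',px2w('top',x,y,.012)*1000)
E
```

```text
F [-20.    -7.18  11.5 ] M [-1.136  3.136 -0.123]
t 28.85 pos [573.9  36.8  23.5] yaw -169.8 w 9.8 gf 114.3 F [-20.   -7.2  11.5] q6 -1.8
0 [289.75446496 159.97468898]
0.03 [289.43214157 156.94541031]
0.062 [289.06939575 153.53623116]
0.08 [288.85614186 151.5320159 ]
0.1 [288.61091587 149.22731852]
0.12 [288.35650375 146.83628753]
plate [622.01280836 -32.76450287  12.        ]
plate [492.90883204  -0.64644296  12.        ]
```

Emit:
move_arm:
  deltas:
    - [[0.012,0,0,0,1],[0.014,0,0,0,1],[0.014,0,-0.001,0,0.5],[0.014,0,-0.001,0,0.5],[0.014,0,-0.001,0,1],[0.014,0,-0.001,0,1],[0.014,0,-0.001,0,1],[0.008,0,-0.001,0,1],[0.004,0,-0.001,0,1],[0,0,-0.001,0,1],[0,0,-0.001,0,1]]
  squeeze: 60

```text
clock: 29.95
position: [0.5769, 0.0367, 0.0263]
ee_rot: [-0.009, -0.089, 0.996, -0.001]
contact_force: [-19.5, -6.4, 24.8]
width: 0.0109
gripper_force: 62.4
```

```bash
python3 - <<'E'
from h import *
s,p,M=pose();print('F',np.round(s['contact_force'],2),'M',np.round(s['moment'],3));st()
E
```

```text
F [-19.45  -6.35  24.82] M [-1.095  2.57  -0.089]
t 29.95 pos [576.9  36.7  26.3] yaw -169.8 w 10.9 gf 62.4 F [-19.5  -6.4  24.8] q6 -1.8
```

Emit:
move_arm:
  deltas:
    - [[0.01,0,0,0,1],[0.025,0,-0.01,0,1],[0.055,0,-0.035,0,1],[0.095,0,-0.075,0,1],[0.14,0,-0.085,0,1],[0.18,0,-0.085,0.04,1],[0.21,0,-0.085,0.075,1],[0.235,0,-0.085,0.075,1],[0.238,0,-0.085,0.075,1]]
  squeeze: 110

```text
clock: 30.85
position: [0.3943, 0.0053, 0.0928]
ee_rot: [-0.002, -0.009, 1.0, 0.0]
contact_force: [-0.3, -1.2, -0.6]
width: 0.0096
gripper_force: 107.5
```

```bash
python3 - <<'E'
from fit import *
st();go(388,-150,97,181);go(388,-150,32,181)
snap('side','s12.png');p=w2px('side',pose()[1]);print(p)
fit('s12.png',(int(p[0])-12,int(p[1])-12,int(p[0])+25,int(p[1])+20))
E
```

```text
t 30.85 pos [394.3   5.3  92.8] yaw -179.0 w 9.6 gf 107.5 F [-0.3 -1.2 -0.6] q6 -1.75
go [ 0.0115 -0.194  -0.0053] twist 0.0004 dist 0.156
go [ 0.0112 -0.1941  0.0759] twist 0.0004 dist 0.167
[281.71902957 188.28447265]
lav px 222 centroid 288.36036036036035 190.75225225225225 ext 269 302 176 200
(0.493, 35.0, -0.012, 0.034, -0.002)
(0.487, 45.0, -0.008, 0.034, -0.002)
(0.481, 40.0, -0.008, 0.034, -0.002)
(0.479, 35.0, -0.008, 0.04, 0.004)
(0.478, 30.0, -0.012, 0.04, 0.004)
-90 0.08
-60 0.12
-30 0.28
0 0.44
30 0.48
60 0.4
90 0.23
```

```bash
python3 - <<'E'
from h import *
a=cv2.imread('pics/s10.png')[165:210,262:312];b=cv2.imread('pics/s12.png')[165:210,259:309]
cv2.imwrite('pics/m12.png',np.hstack([cv2.resize(x,(400,360),interpolation=cv2.INTER_CUBIC) for x in(a,b)]))
E
```

```text
(no output)
```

View pics/m12.png

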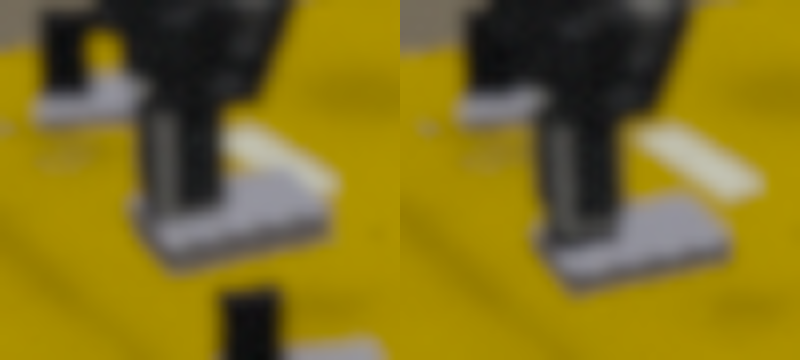

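Emit:
move_arm:
  deltas:
    - [[0.005,-0.03,0,0,1],[0.011,-0.08,0,0,1],[0.011,-0.13,0,0,1],[0.011,-0.175,0,0,1],[0.011,-0.193,0,0,1],[0.011,-0.194,0.02,0,1],[0.011,-0.194,0.055,0,1],[0.011,-0.194,0.072,0,1],[0.011,-0.194,0.078,0,1],[0.011,-0.194,0.078,0,1]]

```text
clock: 31.9
position: [0.3935, -0.1507, 0.0307]
ee_rot: [0.0, -0.009, 1.0, -0.0]
contact_force: [0.1, -0.3, -0.2]
width: 0.01
gripper_force: 107.6
```

```bash
python3 - <<'E'
from fit import *
st()
E
```

```text
t 31.9 pos [ 393.5 -150.7   30.7] yaw -178.9 w 10.0 gf 107.6 F [ 0.1 -0.3 -0.2] q6 -2.12
```

Emit:
move_arm:
  deltas:
    - [[0.006,0,0,0,1],[0.006,0,0.003,0,1],[0.006,0,0.003,0,0.4],[0.006,0,0.003,0,0.4],[0.006,0,-0.003,0,0.4],[0.006,0,-0.05,0,0.4],[0.006,0,-0.09,0,0.4],[0.0,0.06,-0.09,0,0.4],[-0.02,0.12,-0.09,0.06,0.4],[-0.04,0.18,-0.09,0.13,0.4],[-0.05,0.24,-0.09,0.16,0.4],[-0.05,0.3,-0.09,0.16,0.4]]

```text
clock: 33.1
position: [0.4288, 0.0779, 0.1033]
ee_rot: [0.001, 0.159, 0.987, 0.0]
contact_force: [0.8, -0.2, -0.1]
width: 0.0256
gripper_force: 0.0
```

```bash
python3 - <<'E'
from loc import *
snap('top','t13.png');spacers('t13.png',(195,195,235,245))
st();go(448,255.5,70,161);go(448,255.5,20,161)
E
```

```text
px [221.8 218.6] 907 rect [463.9 230.5] [129.   84.9] 2.4 fin [448.1 254.1]
t 33.15 pos [427.6  85.5 103.3] yaw 162.1 w 25.6 gf 0.0 F [ 0.   4.6 -0.8] q6 -1.23
go [0.0412 0.2097 0.043 ] twist 0.0088 dist 0.174
go [0.0411 0.2093 0.1055] twist 0.0088 dist 0.19
```

Emit:
move_arm:
  deltas:
    - [[0.041,0.06,0,0.009,0.4],[0.041,0.12,0,0.009,0.4],[0.041,0.18,0,0.009,0.4],[0.041,0.205,0,0.009,0.4],[0.041,0.205,0.03,0.009,0.4]]

```text
clock: 33.65
position: [0.4515, 0.2467, 0.0812]
ee_rot: [0.004, 0.165, 0.986, 0.003]
contact_force: [0.6, -0.5, -0.0]
width: 0.0254
gripper_force: 0.0
```

```bash
python3 - <<'E'
from loc import *
st();go(448,255.3,20,161)
E
```

```text
t 33.65 pos [451.5 246.7  81.2] yaw 161.0 w 25.4 gf 0.0 F [ 0.6 -0.5 -0. ] q6 -0.88
go [0.0082 0.0082 0.0765] twist 0.0001 dist 0.062
```

Emit:
move_arm:
  deltas:
    - [[0.006,0.006,0.02,0,0.45],[0.006,0.006,0.02,0,0.45]]

```text
clock: 33.85
position: [0.4422, 0.2482, 0.0609]
ee_rot: [-0.002, 0.166, 0.986, -0.001]
contact_force: [-0.2, 0.6, 0.1]
width: 0.0235
gripper_force: 0.0
```

```bash
python3 - <<'E'
from loc import *
st();go(448,255.3,20,161)
E
```

```text
t 33.85 pos [442.2 248.2  60.9] yaw 160.9 w 23.5 gf 0.0 F [-0.2  0.6  0.1] q6 -0.86
go [-0.0042  0.011   0.0511] twist -0.0011 dist 0.042
```

Emit:
move_arm:
  deltas:
    - [[-0.003,0.009,0,0,0.4],[-0.003,0.009,0.03,0,0.4],[-0.003,0.009,0.05,0,0.4],[-0.003,0.009,0.05,0,0.5],[-0.003,0.009,0.05,0,1],[-0.003,0.009,0.05,0,1],[-0.003,0.009,0.05,0,1],[-0.003,0.009,0.05,0,1]]

```text
clock: 34.65
position: [0.4496, 0.2547, 0.0236]
ee_rot: [0.001, 0.167, 0.986, 0.001]
contact_force: [0.2, -0.7, 2.7]
width: 0.0099
gripper_force: 108.7
```

```bash
python3 - <<'E'
from loc import *
st();go(520,120,75,190.1);go(567.5,35.6,75,190.1)
E
```

```text
t 34.65 pos [449.6 254.7  23.6] yaw 160.8 w 9.9 gf 108.7 F [ 0.2 -0.7  2.7] q6 -0.85
go [-0.1386 -0.1299 -0.0642] twist -0.2442 dist 0.16
go [-0.2294 -0.21   -0.0642] twist -0.2442 dist 0.254
```

Emit:
move_arm:
  deltas:
    - [[0,0,-0.02,0,1],[0,0,-0.05,-0.06,1],[-0.03,-0.03,-0.064,-0.12,1],[-0.07,-0.065,-0.064,-0.18,1],[-0.11,-0.102,-0.064,-0.244,1],[-0.15,-0.138,-0.064,-0.244,1],[-0.19,-0.175,-0.064,-0.244,1],[-0.22,-0.2,-0.064,-0.244,1],[-0.229,-0.21,-0.055,-0.244,1],[-0.229,-0.21,-0.03,-0.244,1],[-0.229,-0.21,-0.015,-0.244,1],[-0.229,-0.21,-0.015,-0.244,1]]

```text
clock: 35.85
position: [0.5642, 0.0363, 0.0327]
ee_rot: [-0.003, -0.088, 0.996, 0.001]
contact_force: [-0.9, 0.2, -0.7]
width: 0.0097
gripper_force: 108.4
```

```bash
python3 - <<'E'
from loc import *
st();go(567.5,35.6,23.6,190.1)
E
```

```text
t 35.85 pos [564.2  36.3  32.7] yaw -169.9 w 9.7 gf 108.4 F [-0.9  0.2 -0.7] q6 -1.81
go [-0.004  -0.0016  0.0114] twist 0.0 dist 0.01
```

Settle down to the bench first.

Emit:
move_arm:
  deltas:
    - [[-0.001,-0.001,0.006,0,1],[-0.001,-0.001,0.0095,0,1],[-0.001,-0.001,0.0095,0,1]]

```text
clock: 36.15
position: [0.5675, 0.0354, 0.0272]
ee_rot: [0.0, -0.088, 0.996, 0.0]
contact_force: [-0.4, -0.1, -0.0]
width: 0.0101
gripper_force: 108.4
```

Emit:
move_arm:
  deltas:
    - [[0,0,0.003,0,1],[0,0,0.005,0,1],[0,0,0.005,0,1]]

```text
clock: 36.45
position: [0.5678, 0.035, 0.0236]
ee_rot: [0.0, -0.088, 0.996, 0.0]
contact_force: [-0.4, 0.5, 2.5]
width: 0.0099
gripper_force: 108.8
```

Touching the bench (2.5 N). Push.

Emit:
move_arm:
  deltas:
    - [[-0.005,0,-0.0005,0,1],[-0.01,0,-0.0005,0,1],[-0.015,0,-0.0005,0,1],[-0.02,0,-0.0005,0,1],[-0.023,0,-0.0005,0,1],[-0.023,0,-0.0005,0,1]]

```text
clock: 37.05
position: [0.5863, 0.0382, 0.0236]
ee_rot: [0.0, -0.088, 0.996, 0.0]
contact_force: [-0.8, -0.2, 3.1]
width: 0.0099
gripper_force: 108.9
```

Emit:
move_arm:
  deltas:
    - [[-0.005,0,-0.0003,0,1],[-0.01,0,-0.0003,0,1],[-0.014,0,-0.0003,0,1],[-0.017,0,-0.0003,0,1],[-0.017,0,-0.0003,0,1],[-0.017,0,-0.0003,0,1]]

```text
clock: 37.65
position: [0.5979, 0.0403, 0.0237]
ee_rot: [-0.001, -0.088, 0.996, -0.0]
contact_force: [-4.7, -1.8, 4.3]
width: 0.0101
gripper_force: 109.3
```

Emit:
move_arm:
  deltas:
    - [[0.002,0,-0.0015,0,1],[0.003,0,-0.003,0,1],[0.003,0,-0.003,0,1]]

```text
clock: 37.95
position: [0.5977, 0.0404, 0.0251]
ee_rot: [0.001, -0.088, 0.996, 0.0]
contact_force: [3.9, 0.8, -13.0]
width: 0.0101
gripper_force: 107.4
```

Emit:
move_arm:
  deltas:
    - [[0,0,-0.0012,0,1],[0,0,-0.0025,0,1],[0,0,-0.0025,0,1]]

```text
clock: 38.25
position: [0.5975, 0.0403, 0.0253]
ee_rot: [0.0, -0.088, 0.996, 0.0]
contact_force: [7.8, 0.3, -22.9]
width: 0.0099
gripper_force: 107.1
```

Emit:
move_arm:
  deltas:
    - [[0,0,0.003,0,1],[0,0,0.0057,0,1],[-0.002,0,0.0057,0,1],[-0.005,0,0.0057,0,1],[-0.007,0,0.0057,0,1],[-0.007,0,0.0057,0,1]]

```text
clock: 38.85
position: [0.5977, 0.0404, 0.024]
ee_rot: [-0.005, -0.088, 0.996, -0.0]
contact_force: [-8.6, -2.6, 4.5]
width: 0.0099
gripper_force: 111.5
```

Emit:
move_arm:
  deltas:
    - [[0.004,0,0,0,1],[0.004,0,0,0,0.5],[0.004,0,0,0,0.4],[0.004,0,0,0,0.4],[0.004,0,-0.02,0,0.4],[0.004,0,-0.07,0,0.4],[0.05,0,-0.1,0,0.4],[0.11,0,-0.13,0,0.4],[0.17,0.0,-0.13,0,0.4],[0.23,0,-0.13,0,0.4],[0.29,0,-0.13,0,0.4],[0.35,0,-0.13,0,0.4]]

```text
clock: 40.05
position: [0.3253, -0.008, 0.1279]
ee_rot: [0.001, -0.088, 0.996, -0.0]
contact_force: [0.7, -1.1, 0.9]
width: 0.0257
gripper_force: 0.0
```

```bash
python3 - <<'E'
from h import *
st()
snap('top','t14.png');snap('side','s14.png')
T=cv2.imread('pics/t14.png');S=cv2.imread('pics/s14.png')
f=lambda x:cv2.resize(x,(400,300),interpolation=cv2.INTER_CUBIC)
cv2.imwrite('pics/m14.png',np.vstack([np.hstack([f(T[145:190,262:322]),f(T[218:272,345:417])]),np.hstack([f(T[230:290,182:262]),f(S[225:300,285:385])])]))
E
```

```text
t 40.05 pos [325.3  -8.  127.9] yaw -169.9 w 25.7 gf 0.0 F [ 0.7 -1.1  0.9] q6 -1.99
```

View pics/m14.png

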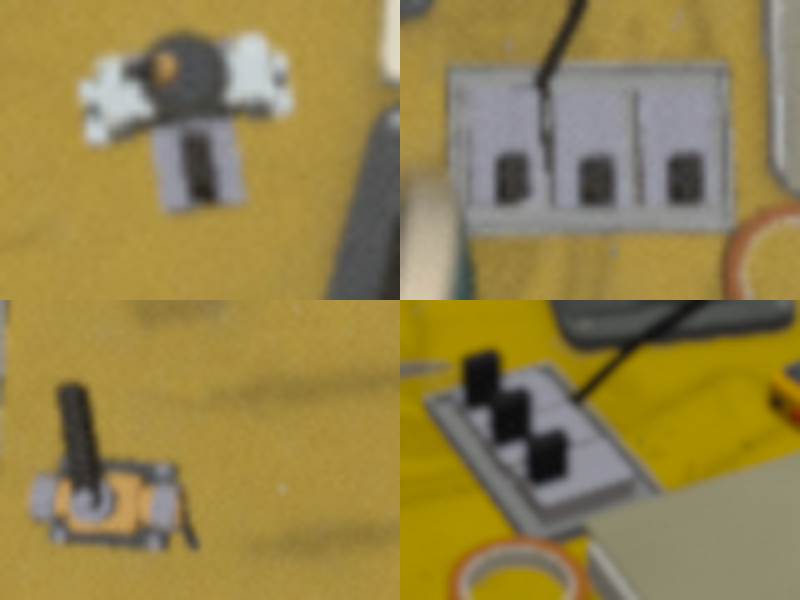

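```bash
cat > lev.py <<'E'
from h import *
def lever(f,box):
    im=cv2.imread('pics/'+f);x0,y0,x1,y1=box;m=np.zeros(im.shape[:2],bool);m[y0:y1,x0:x1]=im[y0:y1,x0:x1].max(2)<75
    n,l,s,c=cv2.connectedComponentsWithStats(m.astype(np.uint8));i=1+np.argmax(s[1:,4]);v,u=np.where(l==i)
    P=np.array([px2w('top',a,b,.066)[:2] for a,b in zip(u,v)])*1000;c=P.mean(0)
    w,V=np.linalg.eigh(np.cov((P-c).T));d=V[:,1];t=(P-c)@d
    print('n',len(u),'c',c,'ang',np.degrees(np.arctan2(d[1],d[0])),'ext',np.round([t.min(),t.max()],1),'ends',np.round(c+d*t.min(),1),np.round(c+d*t.max(),1))
E
python3 - <<'E'
from lev import *
lever('t14.png',(188,240,210,266))
lever('t1.png',(188,240,210,266))
im=cv2.imread('pics/t14.png').astype(int)
print('stem',px2w('top',200.4-.4,270.6-.4,.068)*1000,'stem z.05',px2w('top',200.,270.2,.05)*1000)
print('pipe ends',px2w('top',182+42/5,230+195/5,.015)*1000,px2w('top',182+163/5,230+205/5,.015)*1000)
E
```

```text
n 98 c [364.31663462 263.40833585] ang -166.6627408088024 ext [-23.3  20.9] ends [386.9 268.8] [344.  258.6]
n 98 c [364.31663462 263.40833585] ang -166.6627408088024 ext [-23.3  20.9] ends [386.9 268.8] [344.  258.6]
stem [332.62621423 255.23566694  68.        ] stem z.05 [332.86046389 259.39762701  50.        ]
pipe ends [336.10542162 291.741754    15.        ] [331.63250577 230.70694825  15.        ]
```

```bash
python3 - <<'E'
from lev import *
im=cv2.imread('pics/t14.png');lab=cv2.cvtColor(im,cv2.COLOR_BGR2LAB).astype(int)
sub=lab[255:285,184:226]
for name,ch in (('L',0),('a',1),('b',2)):
    print(name)
    for r in sub[::1,::2,ch] if ch!=1 else []: print(' '.join('%3d'%x for x in r))
E
```

```text
L
156 150 155 156 156 102  63  50  85 155 155 157 156 155 155 155 155 152 151 152 154
156 155 157 156 155 105  60  53  77 152 155 160 154 153 155 155 156 153 156 153 155
157 157 157 155 155 108  57  58  60 151 156 158 153 155 156 157 155 157 153 153 157
156 157 156 154 151 119  57  58  56 144 154 159 157 156 156 157 157 157 156 156 154
157 156 154 159 152 131  58  60  48 143 155 158 157 157 157 156 153 156 153 156 156
154 159 155 155 153 122  63  61  43 135 150 154 155 156 155 157 156 156 154 156 157
154 156 154 156 151 115  61  65  44 113 129 140 135 150 149 153 151 154 157 155 156
154 155 156 156 148 109  61  59  40  84 101 110 110 126 130 143 133 153 155 154 155
152 155 150 154 142 102  65  60  37  68  99  99  94  93 107 145 115 144 152 156 156
153 153 152 141 134  93  57  58  42  75 129 124 111  89  99 139 110 145 154 155 156
153 154 153 149 136 108  68  56  48  91 150 156 147 101  90 117 107 146 156 156 156
152 153 155 155 148 137  86  59  48 112 158 170 164 114 105 122 112 138 154 158 156
151 155 158 159 153 158 102  87  60 117 144 169 167 136 139 144 135 124 155 157 158
156 15
[... 3245 characters left out ...]
 127 128 149 148 149 172 173
174 173 171 170 135 128 134 135 134 133 134 137 135 127 125 126 164 160 140 168 172
173 173 171 172 152 146 149 145 143 138 135 134 133 130 126 129 168 167 136 167 173
173 173 171 172 168 166 166 163 162 158 154 153 149 144 134 139 171 171 149 168 173
173 173 172 171 173 172 173 172 171 169 167 165 163 162 154 159 172 173 165 170 172
173 173 173 172 172 172 172 173 173 171 171 170 170 168 167 168 172 174 171 172 173
173 173 173 172 172 173 173 173 173 171 172 171 170 169 170 172 173 173 173 172 172
173 172 172 173 173 173 171 173 173 173 173 172 170 169 171 172 172 173 172 173 172
173 171 172 173 173 173 171 173 174 173 173 171 171 170 172 172 171 172 173 173 174
```

```bash
python3 - <<'E'
from h import *
for a,b,z in [((192,277.9),(214,279.55),.004),((202,261.3),(212,262.1),.004)]:
    p,q=px2w('top',*a,z),px2w('top',*b,z);d=p-q;print(p*1000,q*1000,np.degrees(np.arctan2(d[1],d[0])))
# plate left edge u~191.3 (rows 276), right edge ~ u 216 ; hub centre from b<127 block: rows 13-18 cols idx 6-9
for z in (.044,.056,.068,.072): print(z,px2w('top',199.6,270.4,z)*1000)
print('plate corners', px2w('top',191.4,277.7,.004)*1000, px2w('top',215.6,279.5,.004)*1000, px2w('top',217,262.6,.004)*1000)
st()
E
```

```text
[313.92321055 289.17542361   4.        ] [310.23018013 233.35268902   4.        ] 86.21503366605417
[356.04512762 266.18094615   4.        ] [354.24895695 240.61864346   4.        ] 85.980638876602
0.044 [332.44328133 261.73608743  44.        ]
0.056 [332.29256581 258.95097909  56.        ]
0.068 [332.14185029 256.16587075  68.        ]
0.072 [332.09161178 255.23750131  72.        ]
plate corners [314.41238927 290.71876646   4.        ] [310.38769992 229.30887199   4.        ] [353.09599644 227.81614305   4.        ]
t 40.15 pos [319.   -7.  126.7] yaw -170.0 w 25.7 gf 0.0 F [ 0.1 -0.9 -0.6] q6 -1.99
```

```bash
python3 - <<'E'
from h import *
st();go(372.7,268,120,192.5);go(372.7,268,50,192.5)
E
```

```text
t 40.15 pos [319.   -7.  126.7] yaw -170.0 w 25.7 gf 0.0 F [ 0.1 -0.9 -0.6] q6 -1.99
go [-0.1259  0.3269  0.0083] twist -0.0208 dist 0.28
go [-0.1265  0.3267  0.0958] twist -0.0208 dist 0.291
```

Emit:
move_arm:
  deltas:
    - [[-0.004,0.06,0,0,0.2],[-0.008,0.12,0,0,0.2],[-0.01,0.18,0,0,0.2],[-0.012,0.24,0,-0.02,0.2],[-0.012,0.3,0,-0.02,0.2],[-0.012,0.34,0,-0.02,0.2],[-0.012,0.35,0,-0.02,0.2],[-0.012,0.35,0,-0.02,0.2]]

```text
clock: 40.95
position: [0.2875, 0.2708, 0.1278]
ee_rot: [0.0, -0.11, 0.994, 0.0]
contact_force: [0.0, -0.2, -0.1]
width: 0.0343
gripper_force: 0.0
```

```bash
python3 - <<'E'
from h import *
st();go(372.7,268,120,192.5);go(372.7,268,50,192.5)
E
```

```text
t 40.95 pos [287.5 270.8 127.8] yaw -167.4 w 34.3 gf 0.0 F [ 0.  -0.2 -0.1] q6 -1.21
go [-0.1032 -0.0268  0.0098] twist 0.0012 dist 0.086
go [-0.1031 -0.0268  0.0973] twist 0.0012 dist 0.115
```

Emit:
move_arm:
  deltas:
    - [[-0.05,-0.013,0.01,0,0.2],[-0.102,-0.026,0.02,0,0.2],[-0.102,-0.026,0.03,0,0.2],[-0.102,-0.026,0.05,0,0.2],[-0.102,-0.026,0.05,0,0.2]]

```text
clock: 41.45
position: [0.3699, 0.2645, 0.086]
ee_rot: [-0.002, -0.107, 0.994, -0.001]
contact_force: [-0.9, -0.1, -0.6]
width: 0.0341
gripper_force: 0.0
```

```bash
python3 - <<'E'
from h import *
st();go(372.7,268,50,192.5)
E
```

```text
t 41.45 pos [369.9 264.5  86. ] yaw -167.7 w 34.1 gf 0.0 F [-0.9 -0.1 -0.6] q6 -1.32
go [-0.0045  0.0037  0.0449] twist -0.0014 dist 0.036
```

Emit:
move_arm:
  deltas:
    - [[-0.003,0.003,0.02,0,0.2],[-0.003,0.003,0.044,0,0.2],[-0.003,0.003,0.044,0,0.2],[-0.003,0.003,0.044,0,1],[-0.003,0.003,0.044,0,1],[-0.003,0.003,0.044,0,1],[-0.003,0.003,0.044,0,1],[-0.003,0.003,0.044,0,1]]
  squeeze: 25

```text
clock: 42.25
position: [0.3736, 0.2685, 0.0533]
ee_rot: [0.001, -0.11, 0.994, -0.001]
contact_force: [2.1, -4.4, -0.7]
width: 0.0119
gripper_force: 23.9
```

```bash
python3 - <<'E'
from h import *
st();print(np.round(manip.get_state()['moment'],2))
c=np.array([333.7,259.3])
p=pose()[1][:2]*1000-c;print(np.hypot(*p),np.degrees(np.arctan2(p[1],p[0])))
for a in (4,-3.9): x=c+40*np.array([np.cos(np.radians(a)),np.sin(np.radians(a))]);print(a);go(*x,51,180+a)
E
```

```text
t 42.25 pos [373.6 268.5  53.3] yaw -167.4 w 11.9 gf 23.9 F [ 2.1 -4.4 -0.7] q6 -1.31
[-0.69 -0.25  0.27]
40.979248337255775 13.015355932094629
4
go [ 0.0018 -0.0078  0.0029] twist 0.0717 dist 0.007
-3.9
go [ 0.0033 -0.0146  0.0029] twist 0.1376 dist 0.012
```

Emit:
move_arm:
  deltas:
    - [[0.0009,-0.004,0.0,0.036,1],[0.0018,-0.0078,0.0,0.072,1],[0.0018,-0.0078,0,0.072,1],[0.0018,-0.0078,0,0.072,1]]

```text
clock: 42.65
position: [0.3746, 0.262, 0.0534]
ee_rot: [0.002, -0.035, 0.999, -0.001]
contact_force: [4.2, -6.1, -2.3]
width: 0.0117
gripper_force: 24.0
```

```bash
cat >> h.py <<'E'
def lv():
    st();print('M',np.round(manip.get_state()['moment'],2))
    p=pose()[1][:2]*1000-np.array([333.7,259.3]);print('r',round(np.hypot(*p),1),'ang',round(np.degrees(np.arctan2(p[1],p[0])),1))
E
python3 -c "
from h import *
lv()"
```

```text
t 42.65 pos [374.6 262.   53.4] yaw -176.0 w 11.7 gf 24.0 F [ 4.2 -6.1 -2.3] q6 -1.18
M [-0.94 -0.57  0.29]
r 41.0 ang 3.8
```

Emit:
move_arm:
  deltas:
    - [[0.0006,-0.004,0.0,0.036,1],[0.0008,-0.0078,0.0,0.066,1],[0.0008,-0.0078,0,0.066,1],[0.0008,-0.0078,0,0.066,1]]

```text
clock: 43.05
position: [0.3747, 0.2559, 0.0534]
ee_rot: [0.002, 0.035, 0.999, -0.001]
contact_force: [3.4, -6.0, -3.0]
width: 0.0116
gripper_force: 24.1
```

```bash
python3 -c "
from h import *
lv()"
```

```text
t 43.05 pos [374.7 255.9  53.4] yaw 176.0 w 11.6 gf 24.1 F [ 3.4 -6.  -3. ] q6 -1.05
M [-0.88 -0.67  0.14]
r 41.1 ang -4.8
```

Emit:
move_arm:
  deltas:
    - [[0.0,-0.0025,0.0,0.02,1],[0.0,-0.0045,0.0,0.04,1],[0.0,-0.0045,0,0.04,1],[0.0,-0.0045,0,0.04,1]]

```text
clock: 43.45
position: [0.3747, 0.2548, 0.0535]
ee_rot: [0.003, 0.075, 0.997, 0.002]
contact_force: [2.3, 4.2, -5.9]
width: 0.0116
gripper_force: 55.3
```

```bash
python3 - <<'E'
from lev import *
lv()
snap('top','t15.png');lever('t15.png',(188,235,216,262))
E
```

```text
t 43.45 pos [374.7 254.8  53.5] yaw 171.4 w 11.6 gf 55.3 F [ 2.3  4.2 -5.9] q6 -0.98
M [ 0.65 -0.27  1.32]
r 41.2 ang -6.2
n 303 c [386.41864543 261.1025866 ] ang -142.8756290384587 ext [-41.9  37.6] ends [419.8 286.4] [356.4 238.4]
```

```bash
python3 - <<'E'
from h import *
c=np.array([333.7,259.3]);p0=np.array([374.7,252.3]);y0=171.3
t=np.radians(y0);X=np.array([np.cos(t),np.sin(t)]);Y=np.array([np.sin(t),-np.cos(t)])
print(pose()[2].round(2)[:2,:2],X,Y)
for a in (0,7,14,21,28,35,41):
    q=c+41*np.array([np.cos(np.radians(a)),np.sin(np.radians(a))])-p0
    print(a,np.round([q@X/800,q@Y/800,0,-(180+a-y0)/120],4))
E
```

```text
[[-0.99  0.15]
 [ 0.15  0.99]] [-0.98849389  0.15126082] [0.15126082 0.98849389]
0 [ 0.0013  0.0086  0.     -0.0725]
7 [ 0.0026  0.0148  0.     -0.1308]
14 [ 0.0047  0.0207  0.     -0.1892]
21 [ 0.0075  0.0263  0.     -0.2475]
28 [ 0.0109  0.0315  0.     -0.3058]
35 [ 0.0149  0.0363  0.     -0.3642]
41 [ 0.0188  0.04    0.     -0.4142]
```

Emit:
move_arm:
  deltas:
    - [[0.0013,0.0086,0,-0.072,1],[0.0026,0.0148,0,-0.131,1],[0.0047,0.0207,0,-0.189,1],[0.0075,0.0263,0,-0.247,1],[0.0109,0.0315,0,-0.306,1],[0.0149,0.0363,0,-0.364,1],[0.0188,0.04,0,-0.414,1],[0.0188,0.04,0,-0.414,1],[0.0188,0.04,0,-0.414,1],[0.0188,0.04,0,-0.414,1]]

```text
clock: 44.5
position: [0.364, 0.2857, 0.0533]
ee_rot: [0.001, -0.35, 0.937, -0.002]
contact_force: [4.6, -7.0, -0.3]
width: 0.0116
gripper_force: 29.5
```

```bash
python3 - <<'E'
from lev import *
lv()
E
```

```text
t 44.5 pos [364.  285.7  53.3] yaw -139.0 w 11.6 gf 29.5 F [ 4.6 -7.  -0.3] q6 -1.76
M [-0.98 -0.62  0.44]
r 40.2 ang 41.1
```

Emit:
move_arm:
  deltas:
    - [[0,0,0,0,0.3],[0,0,0,0,0.2],[0,0,0,0,0.2],[0,0,-0.04,0,0.2],[0,0,-0.1,0,0.2],[0,0,-0.16,0,0.2],[-0.05,-0.04,-0.2,0,0.2],[-0.08,-0.1,-0.2,0,0.2],[-0.08,-0.16,-0.2,0,0.2],[-0.08,-0.22,-0.2,0,0.2],[-0.08,-0.26,-0.2,0,0.2],[-0.08,-0.26,-0.2,0,0.2]]

```text
clock: 45.7
position: [0.5504, 0.1681, 0.2122]
ee_rot: [0.001, -0.346, 0.938, -0.001]
contact_force: [-0.6, 0.1, -0.4]
width: 0.0342
gripper_force: 0.0
```

```bash
python3 - <<'E'
from loc import *
from lev import *
st();snap('top','t16.png');lever('t16.png',(180,235,205,264))
# still in place?
a=cv2.imread('pics/t14.png').astype(int);b=cv2.imread('pics/t16.png').astype(int)
for n,(x0,y0,x1,y1) in dict(clamp=(262,145,322,190),tray=(350,225,410,265),roll=(400,252,432,282),eraser=(225,125,248,142),spool=(262,115,290,142),valve=(182,235,225,285)).items():
    print(n,(abs(a-b)[y0:y1,x0:x1].max(2)>40).sum())
E
```

```text
t 45.7 pos [550.4 168.1 212.2] yaw -139.5 w 34.2 gf 0.0 F [-0.6  0.1 -0.4] q6 -2.1Traceback (most recent call last):
  File "<stdin>", line 3, in <module>
  File "lev.py", line 4, in lever
    n,l,s,c=cv2.connectedComponentsWithStats(m.astype(np.uint8));i=1+np.argmax(s[1:,4]);v,u=np.where(l==i)
                                                                     ~~~~~~~~~^^^^^^^^^
    return _wrapfunc(a, 'argmax', axis=axis, out=out, **kwds)
    return bound(*args, **kwds)
ValueError: attempt to get argmax of an empty sequence
```

Emit:
move_arm:
  deltas:
    - [[0.05,0,0,0,0.2],[0.1,0,0,0,0.2],[0.15,0,0,0,0.2],[0.2,0,0,0,0.2],[0.26,0,0,0,0.2],[0.33,0,0,0,0.2],[0.33,0,0,0,0.2],[0.33,0,0,0,0.2]]

```text
clock: 46.55
position: [0.3458, -0.0003, 0.2127]
ee_rot: [0.001, -0.348, 0.938, 0.0]
contact_force: [0.9, -0.2, 0.1]
width: 0.0341
gripper_force: 0.0
```

```bash
python3 - <<'E'
from lev import *
st();snap('top','t17.png');lever('t17.png',(180,240,206,267));lever('t17.png',(180,240,198,267))
a=cv2.imread('pics/t14.png').astype(int);b=cv2.imread('pics/t17.png').astype(int)
for n,(x0,y0,x1,y1) in dict(clamp=(262,145,322,190),tray=(350,225,410,265),roll=(400,252,432,282),eraser=(225,125,248,142),spool=(262,115,290,142),valve=(182,235,225,285)).items():
    print(n,(abs(a-b)[y0:y1,x0:x1].max(2)>40).sum())
E
```

```text
t 46.55 pos [ 3.458e+02 -3.000e-01  2.127e+02] yaw -139.3 w 34.1 gf 0.0 F [ 0.9 -0.2  0.1] q6 -2.49
n 91 c [357.60167199 278.50644453] ang 45.29355250398099 ext [-24.6  24.1] ends [340.3 261. ] [374.6 295.7]
n 86 c [358.30401396 279.54021777] ang -136.55840387711945 ext [-23.   22.5] ends [375.  295.3] [342.  264.1]
clamp 0
tray 213
roll 0
eraser 0
spool 0
valve 230
```

```bash
python3 - <<'E'
from h import *
snap('side','s17.png')
a=cv2.imread('pics/t14.png').astype(int);b=cv2.imread('pics/t17.png').astype(int)
d=abs(a-b).max(2)[225:265,350:410]>40;v,u=np.where(d);print(u.min(),u.max(),v.min(),v.max(),np.median(u))
a=cv2.imread('pics/s14.png').astype(int);b=cv2.imread('pics/s17.png').astype(int)
print('side tray',(abs(a-b)[225:300,285:385].max(2)>40).sum())
E
```

```text
0 11 9 39 4.0
side tray 0
```

```bash
python3 -c "
from rig import manip
print(manip.sign_off())"
```

```text
the job is handed in; nothing more can be done
None
```

The job is handed in: the only clamp on the bench has the 6 mm spacer pushed to its stop (the 9, 12 and 15 mm ones would not go under), those three lie flat in the tray, and the valve reads roughly 45 to 48 degrees open.

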